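# Roll a battery pod over the lip onto its mark and keep it there

## Task

Roll the grey battery pod (the tube) along the bench, over the low aluminium lip, until it has dropped down onto the red mark between the lip and the back bar. Roll it with light fingertip pressure on its top only: its shell is thin and full of cells, so do not press hard, grip it, push it from the side or lift it. Then swing the yellow keeper arm over the pod as far as it goes, let go, and leave everything else on the bench undisturbed.

Things in the scene. Friction and masses are not known exactly. Their poses are not given: they have to be found in the camera images.
- tube_center (a point): Centre of the loose drone battery pod, a closed tube 50 mm in diameter, 160 mm long, dark grey, aluminium end rings, three white lines along it, 0.4 to 0.65 kg. Lies on the bench, centre 25 mm and top 50 mm up. y axis = its own axis; x and z turn as it rolls. Starts on the robot's side of the lip, within 2 degrees of parallel, 80 to 105 mm before the mark. More than 25 N damages its shell.
- station: The tube station, fixed to the bench at a varying place and yaw. Origin on the bench surface at the middle of the red mark, a tape strip 20 mm wide, 160 mm long along y. +x is the rolling direction, away from the robot; z up. A pod that is home lies on the bench between lip and back bar with a few mm of play, its axis over the tape.
- lip_foot (a point): Middle of the adjustable rounded aluminium lip, at bench level, 27 mm before the mark's middle: 200 mm long along the station's y, round of 20 mm radius. It stands 3 to 8 mm proud, however its screws were last set: not measured, to be felt. The pod must climb that much to the crest and rolls back if let go sooner. Fingertips drawn over its top roll it half as far as they go; 8 to 12 N will do.
- back_bar (a point): Middle of the top edge of the back bar's face, 26.5 mm past the mark, 30 mm above the bench. Aluminium bar 200 mm long along the station's y, 14 mm thick, that stops the pod.
- keeper (a joint): Angle of the yellow keeper arm about its upright post: 0 = against its stop, arm along the station's -x over the pod's seat; grows as it swings away, clockwise seen from above (1.57: arm along the station's +y). Range 0 to 2.0, starts at 1.3 to 1.75. It stays where it is left; turning takes about 1.5 N at the knob.
- keeper_knob (a point): Middle of the black upright knob at the free end of the keeper arm, 80 mm above the bench: a plain pin 14 mm in diameter from 59 mm (top face of the arm) to 95 mm above the bench, free to grip from above, 58 mm from the post's axis. The arm is 6 mm thick, its underside 53 mm up, 3 mm clear of the top of a pod that is home.
- keeper_post (a point): Axis of the keeper's post, 53 mm above the bench, at x = 58 mm, y = 45 mm in the station's frame: 18 mm in diameter, behind the back bar.
- screwdriver: Loose screwdriver with orange handle, 190 mm, lying on the bench. Leave it alone.
- screw_tray: Loose open red screw tray 100 x 75 x 28 mm. Leave it alone.
- motor: Loose small electric motor standing upright, black can 40 mm in diameter, 43 mm high with its shaft. Leave it alone.
Not all that is in view belongs to the job. Several things look just like the part that bears tube_center: the one meant starts farthest from the robot's base.

How it is judged:
By the outcome, as a careful person would: the job done as asked, in the order asked, and still so for the second after the job is handed in, with the robot touching nothing.
It also fails if it takes over 72 s, if anything falls off the work surface, if the arm or the gripper's body presses on something with over 40 N, if the wrist force passes 120 N, or if a joint passes its speed limit or range.

## Robot

A 6-joint arm with a two-finger parallel gripper is mounted at the origin on the work surface. World frame = base frame: x ahead of the robot, y to its left, z up, the work surface at z = 0. Lengths are in m, angles in rad, forces in N, time in s.
With the tool pointing down it reaches from about 0.275 to 0.725 m from the base axis. Payload 5.6 kg.
Tool frame: the origin (TCP) lies midway between the tips of the shut fingers; the grasp point (between the pads) lies 19 mm behind it; x points along the fingers, y is the direction in which the jaws open and shut, and the axes are right-handed (so a half turn about x gives the same grasp; the last joint's range is limited). The gripper opens to 85 mm and grips with 20 to 120 N. Pads are 22 mm wide; open, the fingers measure 114 mm over their backs; the gripper's body (76 mm by 85 mm) begins 54 mm behind the grasp point. The pads swing forward as they close: fully open they stand 13 mm farther back than shut.
Start: joints at [1.503, 0.255, 0.108, 0, -1.424, -0.285], TCP at [0.19, 0.516, 0.206] pointing down, gripper open.
Joint ranges: [-2.95, 2.95], [-1.21, 1.97], [-1.09, 1.5], [-2.87, 1.71], [-2.94, -0.07], [-3.05, 3.05]. Speed limits (rad/s): [2.57, 2.57, 3.14, 3.14, 3.14, 3.14].

## Interface

Orientations are given as a unit quaternion [w, x, y, z].
In Python, from workcell import readout, capture, env gives the robot as it stands.
- The arm moves only by the tool servo_tool, never from a script. Its argument "moves" is a list that holds one entry, the list of rows, each a list of 7 numbers: the shift along the tool's x, y, z in mm, then the turn, a rotation vector about the tool's x, y, z in degrees, then the closure in counts, from 0 (fully open) to 255 (shut). A call has 1 to 5 rows; each row is the pose to reach, as a shift and turn from the pose commanded when the call began, along the tool's axes at that moment; what a row does not reach only later rows make up. A row lasts 1/12 s, in which the tool goes at most 41.7 mm and 7.16 degrees, less where a joint would pass 70% of its speed; a pose out of reach is approached as far as the arm can. A call with a gripper value outside its range is refused whole. The fingers move at their own pace and stop on an object; the grip force is fixed at half the most. Time passes only in rows, so rows that repeat a pose let the fingers close. It gives the time, the measured TCP pose, the force and the opening at its end, in the units of the state.
- readout.observe(): the state, without advancing time (a new reading comes with each control period).
- capture(name): name is "scene" or "top"; returns a dict with "frame" (420x560x3 uint8, red, green, blue), "fov_y" (degrees; the focal length in pixels is half the picture's height over the tangent of half this angle, whatever the lens; pixels are square), "cx", "cy" (the principal point, pixels), "R" (3x3) and "t" (3): a world point X has camera coordinates R X + t. Camera axes: x right, y down, z forward; pixel columns grow to the right and rows downward; lengths in m; the calibration is good to about 2 mm. A picture is of the moment at which its call begins. There is no depth.
- env.hand_in(): hands the job in, once; it reports no verdict.
The state is a dict: "t": time; "q": joint angles; "qd": joint speeds; "joint_torque": joint torques, N m; "eef_pos": TCP position; "eef_rot": TCP orientation; "contact_force": force on the tool from outside, world axes, zero at the start; "moment": the same for the moment, N m; "grip_width": finger opening in m.
Only numpy, scipy, OpenCV 4.12 (cv2) and the standard library are available. Lean on these libraries where they do the work, as an engineer would, in place of code of your own. Each camera call takes 0.05 s, during which the arm holds its last target.

## Working session

There is one attempt and no reset: what is moved stays moved. The work goes in short steps, Python scripts to look and compute and a tool call to move; the robot and the scene stay as the last step left them, time stands still between calls to the robot, and variables do not carry over. Pictures are saved under pics/ and viewed, and the job is handed in when it is done.

Besides the shell and the picture viewer there is one more tool, called after "Emit:" by a JSON object that holds its "method" and its "body", one argument or row to a line. servo_tool: Moves the arm, as the interface text tells. Its arguments: {"type":"object","properties":{"moves":{"type":"array","items":{"type":"array","items":{"type":"array","items":{"type":"number"}}}}},"required":["moves"]}

```bash
ls; mkdir -p pics; python3 - <<'E'
from workcell import readout, capture, env
import cv2
print(readout.observe())
for n in("scene","top"):
    c=capture(n); cv2.imwrite(f"pics/{n}0.png",cv2.resize(c["frame"][:,:,::-1],None,fx=1.42,fy=1.42,interpolation=cv2.INTER_CUBIC)); cv2.imwrite(f"pics/{n}0raw.png",c["frame"][:,:,::-1])
    print(n,c["fov_y"],c["cx"],c["cy"],c["R"],c["t"])
E
```

```text
pics
{'t': 0.0, 'q': array([ 1.50257572e+00,  2.55738944e-01,  1.06973927e-01, -4.81162371e-04,
       -1.42387655e+00, -2.84590221e-01]), 'qd': array([-0.00169519,  0.00091647,  0.00173047, -0.00041874,  0.00026151,
       -0.00014923]), 'joint_torque': array([ 3.40278775e-04, -3.86631560e+01,  2.37940156e+01,  5.36489010e+00,
       -5.98781291e-03,  2.49367567e-06]), 'eef_pos': array([0.1898061 , 0.51562468, 0.20518698]), 'eef_rot': array([ 0.12344939, -0.69603155,  0.12478288,  0.69622522]), 'contact_force': array([-0.44803156,  0.40903595,  0.08819443]), 'moment': array([-0.05357283, -0.06312386,  0.04192225]), 'grip_width': 0.08541317273313169}
scene 49.444823914235215 279.53347841301877 210.14518436031074 [[ 0.7298492   0.68354133 -0.00956008]
 [ 0.454606   -0.49575354 -0.7399742 ]
 [-0.51054239  0.53572351 -0.67256731]] [-0.42379261 -0.15939293  1.34637412]
top 56.599147620086434 278.92816556875107 209.01529821205943 [[ 2.24731696e-02 -9.99747154e-01 -7.64807114e-04]
 [-9.90207951e-01 -2.21532983e-02 -1.37831222e-01]
 [ 1.37779428e-01  3.85482250e-03 -9.90455435e-01]] [0.03513679 0.53295744 0.86053685]
```

View pics/scene0.png

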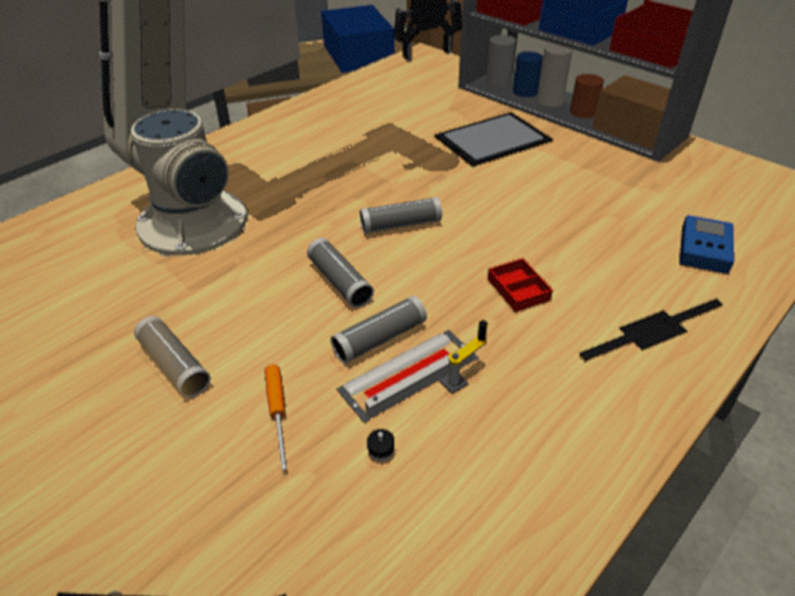

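View pics/top0.png

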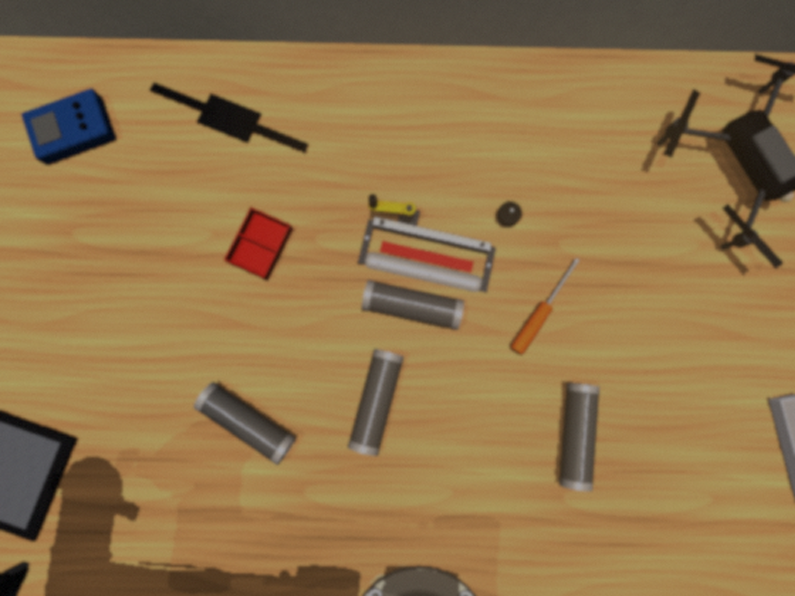

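The target pod lies just on the robot's side of the station, at top view ~(412,305). The station is at ~(427,257), and the yellow keeper at ~(395,208) is swung out to the left. Next I'll enlarge both views.

```bash
cat > h.py <<'E'
import numpy as np,cv2
from workcell import readout, capture, env
def cam(n):
    c=capture(n); f=c["frame"].shape[0]/2/np.tan(np.radians(c["fov_y"]/2))
    return c,f
def ray(c,f,u,v,z):
    R=np.array(c["R"]);t=np.array(c["t"])
    d=R.T@np.array([(u-c["cx"])/f,(v-c["cy"])/f,1]); o=-R.T@t
    return o+d*(z-o[2])/d[2]
def proj(c,f,X):
    p=np.array(c["R"])@np.array(X)+c["t"]; return f*p[0]/p[2]+c["cx"],f*p[1]/p[2]+c["cy"]
def crop(c,u0,v0,w,h,s,name):
    im=c["frame"][v0:v0+h,u0:u0+w,::-1]
    im=cv2.resize(im,None,fx=s,fy=s,interpolation=cv2.INTER_CUBIC)
    for k in range(0,w,10): cv2.putText(im,str(u0+k),(k*s,8),0,.3,(0,255,0),1); cv2.line(im,(k*s,8),(k*s,14),(0,255,0),1)
    for k in range(0,h,10): cv2.putText(im,str(v0+k),(0,k*s+3),0,.3,(0,255,0),1)
    cv2.imwrite("pics/"+name+".png",im)
E
python3 - <<'E'
from h import *
c,f=cam("top"); crop(c,245,125,110,115,7 if 0 else 5,"t1")
c,f=cam("scene"); crop(c,225,200,130,100,6,"s1")
E
```

```text
(no output)
```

View pics/t1.png

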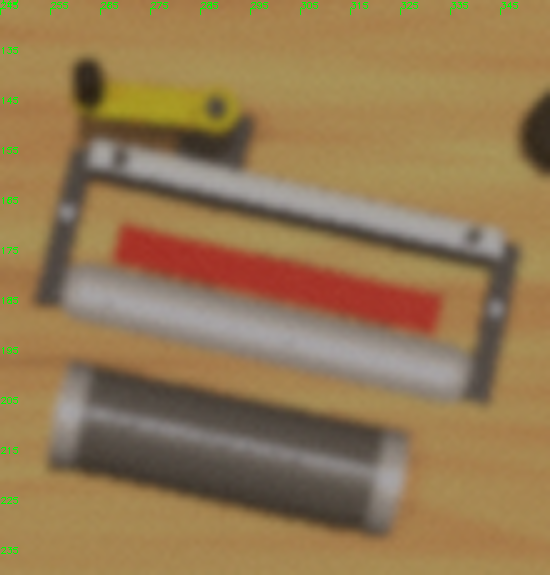

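View pics/s1.png

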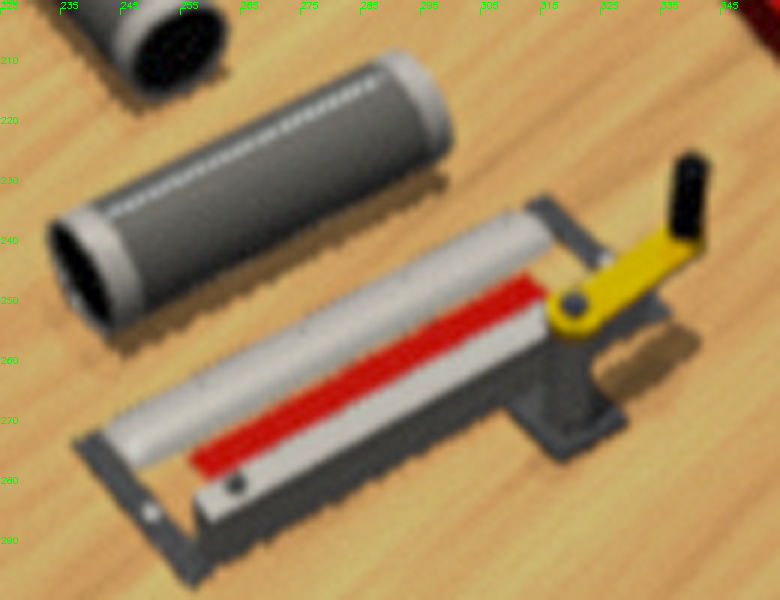

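```bash
cat > m.py <<'E'
from h import *
c,f=cam("top")
P=lambda x,y,z:ray(c,f,245+x/5-.4,125+y/5-.4,z)
tape=[P(121,223,0),P(114,263,0),P(441,295,0),P(433,334,0)]
tc=sum(tape)/4; d=(tape[0]+tape[1]-tape[2]-tape[3])/2
print("tape",tc,np.linalg.norm(d),np.degrees(np.arctan2(d[1],d[0])))
a,b=P(61,414,.025),P(395,482,.025); print("pod",(a+b)/2,np.linalg.norm(a-b),np.degrees(np.arctan2(*(a-b)[1::-1])))
print("knobtop",P(86,70,.095),"post",P(216,105,.059))
cs,fs=cam("scene")
S=lambda x,y,z:ray(cs,fs,225+x/6-.4,200+y/6-.4,z)
t2=[S(190,460,0),S(210,480,0),S(525,272,0),S(548,291,0)]
d2=(t2[2]+t2[3]-t2[0]-t2[1])/2
print("tape scene",sum(t2)/4,np.linalg.norm(d2),np.degrees(np.arctan2(d2[1],d2[0])))
print("knobtop s",S(690,158,.095),"post",S(575,303,.059))
E
python3 m.py
```

```text
tape [ 0.60842934 -0.00213117  0.        ] 0.1584446437223163 78.3977134812239
pod [0.52213497 0.02081443 0.025     ] 0.15859541186354195 79.67821354197571
knobtop [0.6799189  0.08815459 0.095     ] post [0.67637418 0.02993156 0.059     ]
tape scene [ 6.05700099e-01 -2.29286579e-03 -2.77555756e-17] 0.15859696237861756 79.10205815324694
knobtop s [0.67667809 0.08846355 0.095     ] post [0.67140591 0.03267954 0.059     ]
```

```bash
cat >> h.py <<'E'
from scipy.spatial.transform import Rotation as Ro
O=np.array([.607,-.002,0]); yaw=np.radians(-11.3)
Rs=Ro.from_euler('z',yaw).as_matrix()
def st():
    s=readout.observe(); w=s["eef_rot"]; R=Ro.from_quat([w[1],w[2],w[3],w[0]]).as_matrix()
    p=Rs.T@(s["eef_pos"]-O); 
    print("t",round(s["t"],2),"TCP world",s["eef_pos"].round(4),"station mm",(p*1e3).round(1),"F st",(Rs.T@s["contact_force"]).round(2),"M",s["moment"].round(2),"grip",round(s["grip_width"],4)); return s,R
def to(R,s,tgt_st_mm,Rt):
    """shift in tool frame and rotvec deg"""
    tgt=O+Rs@(np.array(tgt_st_mm)/1e3)
    d=R.T@(tgt-s["eef_pos"])*1e3; rv=np.degrees(Ro.from_matrix(R.T@Rt).as_rotvec()); print("shift",d.round(1),"turn",rv.round(2))
def Rt(sign=1,ang=0):
    z=sign*Rs@Ro.from_euler('z',ang,degrees=True).as_matrix()[:,0]; x=np.array([0,0,-1.]); return np.column_stack([x,np.cross(z,x),z])
E
python3 - <<'E'
from h import *
s,R=st(); print(R.round(3))
for sg in(1,-1): to(R,s,[-99,6,90],Rt(sg))
E
```

```text
t 0.3 TCP world [0.19   0.516  0.2058] station mm [-510.4  426.2  205.8] F st [-0.49  0.83 -0.09] M [-0.   -0.02 -0.01] grip 0.0854
[[-0.    -0.346 -0.938]
 [-0.001 -0.938  0.346]
 [-1.     0.001 -0.   ]]
shift [ 116.1  351.3 -471.6] turn [ 1.7108e+02 -6.0000e-02  0.0000e+00]
shift [ 116.1  351.3 -471.6] turn [-8.92 -0.   -0.04]
```

Emit:
{"method": "servo_tool", "body": {
  "moves": [
    [[0, 25, -33, 0, 0, 0, 0], [0, 50, -66, 0, 0, 0, 0], [0, 75, -100, 0, 0, 0, 0], [0, 100, -133, 0, 0, 0, 0], [0, 124, -166, 0, 0, 0, 0]]
  ]
}}

```text
t: 0.72
eef_pos: [0.3034, 0.3406, 0.2062]
eef_rot: [-0.124, 0.696, -0.124, -0.696]
contact_force: [0.7, 0.7, 0.1]
grip_width: 0.0855
```

Emit:
{"method": "servo_tool", "body": {
  "moves": [
    [[0, 25, -33, 0, 0, 0, 0], [0, 50, -66, 0, 0, 0, 0], [0, 75, -100, 0, 0, 0, 0], [0, 100, -133, 0, 0, 0, 0], [0, 124, -166, 0, 0, 0, 0]]
  ]
}}

```text
t: 1.13
eef_pos: [0.4164, 0.1668, 0.2064]
eef_rot: [-0.124, 0.696, -0.124, -0.696]
contact_force: [1.4, 1.9, -0.3]
grip_width: 0.085
```

```bash
python3 - <<'E'
from h import *
s,R=st(); print(s["q"].round(2))
for sg in(1,-1): to(R,s,[-99,6,90],Rt(sg))
E
```

```text
t 1.13 TCP world [0.4164 0.1668 0.2064] station mm [-219.9  128.1  206.4] F st [ 1.02  2.12 -0.31] M [ 0.15 -0.14  0.01] grip 0.085
[ 0.73  0.05 -0.13 -0.   -1.38  0.49]
shift [ 116.4  102.1 -138.3] turn [1.7111e+02 7.0000e-02 4.0000e-02]
shift [ 116.4  102.1 -138.3] turn [-8.89 -0.03  0.05]
```

Emit:
{"method": "servo_tool", "body": {
  "moves": [
    [[20, 22, -30, -2, 0, 0, 0], [40, 45, -60, -4, 0, 0, 0], [60, 67, -90, -6, 0, 0, 0], [80, 90, -120, -8, 0, 0, 0], [100, 102, -138, -8.9, 0, 0, 0]]
  ]
}}

```text
t: 1.55
eef_pos: [0.5114, 0.0226, 0.1055]
eef_rot: [-0.069, 0.704, -0.07, -0.703]
contact_force: [1.1, 0.7, 1.4]
grip_width: 0.0857
```

Emit:
{"method": "servo_tool", "body": {
  "moves": [
    [[0, 0, 0, 0, 0, 0, 0], [0, 0, 0, 0, 0, 0, 0], [0, 0, 0, 0, 0, 0, 0]]
  ]
}}

```text
t: 1.8
eef_pos: [0.5103, 0.0254, 0.1065]
eef_rot: [-0.07, 0.704, -0.07, -0.703]
contact_force: [0.2, 0.4, 0.1]
grip_width: 0.0858
```

```bash
python3 - <<'E'
from h import *
s,R=st(); print(R.round(3))
to(R,s,[-99,6,50],Rt(-1))
c,f=cam("top"); crop(c,220,125,160,120,5,"t2")
c,f=cam("scene"); crop(c,200,150,150,140,5,"s2")
E
```

```text
t 1.8 TCP world [0.5103 0.0254 0.1065] station mm [-100.2    7.9  106.5] F st [0.14 0.4  0.14] M [0.06 0.07 0.  ] grip 0.0858
[[ 0.    -0.197 -0.98 ]
 [-0.    -0.98   0.197]
 [-1.    -0.    -0.   ]]
shift [56.5  1.9 -1.1] turn [-0.04 -0.03  0.  ]
```

View pics/s2.png

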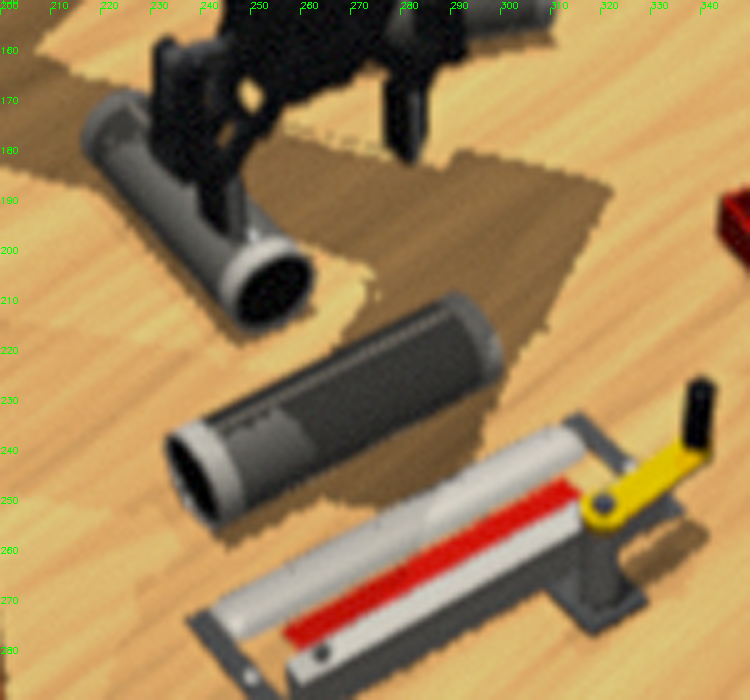

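View pics/t2.png

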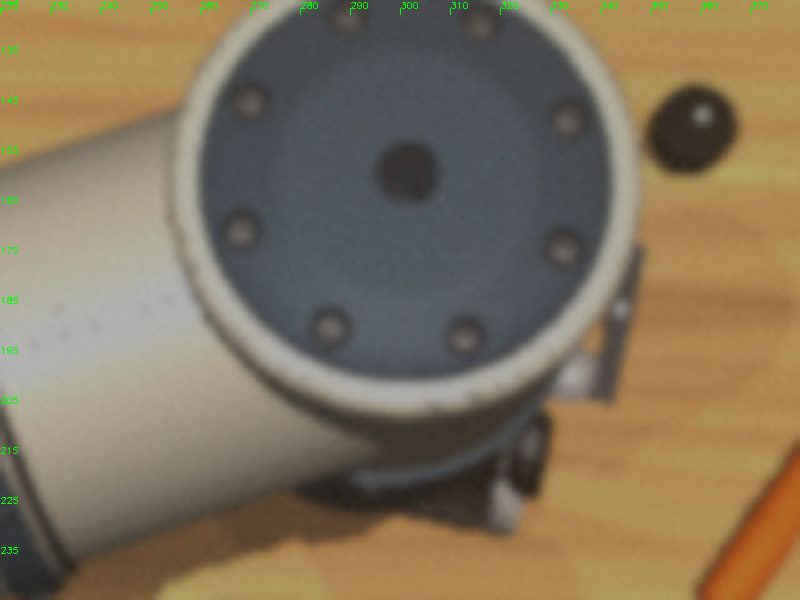

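Emit:
{"method": "servo_tool", "body": {
  "moves": [
    [[25, 2, -3, 0, 0, 0, 0], [50, 2, -6, 0, 0, 0, 0], [60, 2, -6, 0, 0, 0, 0], [60, 2, -6, 0, 0, 0, 0]]
  ]
}}

```text
t: 2.23
eef_pos: [0.5139, 0.0225, 0.0445]
eef_rot: [0.069, -0.702, 0.07, 0.705]
contact_force: [-1.1, 0.3, 0.5]
grip_width: 0.0855
```

Emit:
{"method": "servo_tool", "body": {
  "moves": [
    [[1.5, 0, 0, 0, 0, 0, 0], [3, 0, 0, 0, 0, 0, 0], [4, 0, 0, 0, 0, 0, 0]]
  ]
}}

```text
t: 2.48
eef_pos: [0.5166, 0.0226, 0.0435]
eef_rot: [-0.07, 0.705, -0.069, -0.703]
contact_force: [0.2, -0.3, -0.2]
grip_width: 0.0854
```

Emit:
{"method": "servo_tool", "body": {
  "moves": [
    [[1, 0, 0, 0, 0, 0, 0], [2, 0, 0, 0, 0, 0, 0], [2, 0, 0, 0, 0, 0, 0]]
  ]
}}

```text
t: 2.73
eef_pos: [0.5157, 0.0222, 0.0403]
eef_rot: [-0.07, 0.704, -0.07, -0.704]
contact_force: [-0.1, -0.5, 0.4]
grip_width: 0.0852
```

Emit:
{"method": "servo_tool", "body": {
  "moves": [
    [[1, 0, 0, 0, 0, 0, 0], [2, 0, 0, 0, 0, 0, 0], [2, 0, 0, 0, 0, 0, 0]]
  ]
}}

```text
t: 2.98
eef_pos: [0.5155, 0.0221, 0.0379]
eef_rot: [0.07, -0.704, 0.07, 0.704]
contact_force: [-0.3, -0.4, 0.0]
grip_width: 0.0852
```

Emit:
{"method": "servo_tool", "body": {
  "moves": [
    [[0.5, 0, 0, 0, 0, 0, 0], [1, 0, 0, 0, 0, 0, 0], [1, 0, 0, 0, 0, 0, 0]]
  ]
}}

```text
t: 3.23
eef_pos: [0.5156, 0.0221, 0.037]
eef_rot: [0.07, -0.704, 0.07, 0.704]
contact_force: [-0.3, 0.5, -0.3]
grip_width: 0.0854
```

Emit:
{"method": "servo_tool", "body": {
  "moves": [
    [[0.5, 0, 0, 0, 0, 0, 0], [1, 0, 0, 0, 0, 0, 0], [1, 0, 0, 0, 0, 0, 0]]
  ]
}}

```text
t: 3.48
eef_pos: [0.5155, 0.0221, 0.036]
eef_rot: [0.07, -0.704, 0.07, 0.704]
contact_force: [0.7, 0.2, -0.0]
grip_width: 0.0851
```

```bash
python3 - <<'E'
from h import *
s,R=st()
c,f=cam("scene"); crop(c,200,170,150,120,5,"s3")
E
```

```text
t 3.48 TCP world [0.5155 0.0221 0.036 ] station mm [-94.4   5.8  36. ] F st [ 0.62  0.36 -0.01] M [0.03 0.03 0.05] grip 0.0851
```

View pics/s3.png

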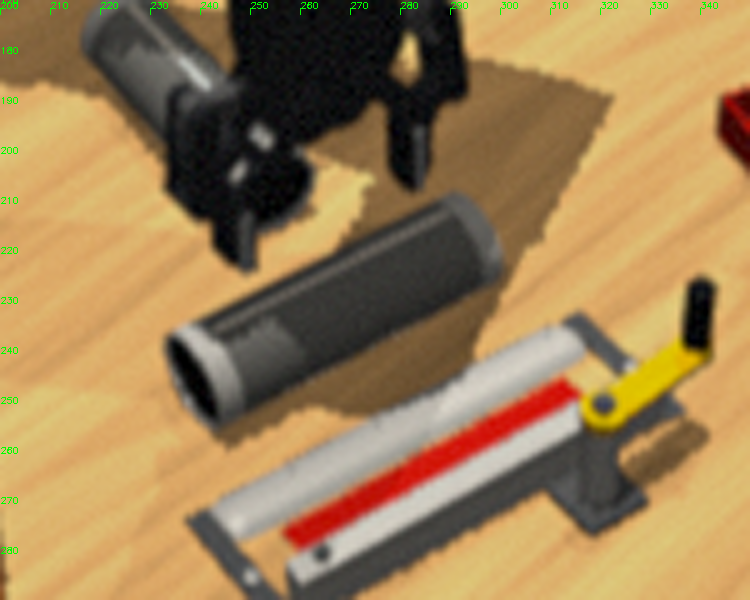

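```bash
python3 - <<'E'
from h import *
c,f=cam("scene")
for z in (.049,.06,.07):
  for p in((249,224),(283,208)): print(z,p,(Rs.T@(ray(c,f,*p,z)-O)*1e3).round(1))
for y in(-74,86):
  for z in (0,25,50): print(y,z,np.round(proj(c,f,O+Rs@np.array([-.088,y/1e3,z/1e3])),1))
E
```

```text
0.049 (249, 224) [-111.5  -28.7   49. ]
0.049 (283, 208) [-109.9   67.5   49. ]
0.06 (249, 224) [-101.6  -34.4   60. ]
0.06 (283, 208) [-100.    60.3   60. ]
0.07 (249, 224) [-92.5 -39.5  70. ]
0.07 (283, 208) [-90.9  53.9  70. ]
-74 0 [239.2 252.9]
-74 25 [238.4 245.5]
-74 50 [237.6 237.8]
86 0 [294.4 224.6]
86 25 [294.5 217.2]
86 50 [294.6 209.6]
```

The tips look to be about 15–30 mm above the pod still (the tip pixels (249,224) and (283,208) fit z≈66 mm). I'll keep descending in small steps and watch for contact.

Emit:
{"method": "servo_tool", "body": {
  "moves": [
    [[1, 0, 0, 0, 0, 0, 0], [2, 0, 0, 0, 0, 0, 0], [3, 0, 0, 0, 0, 0, 0], [3, 0, 0, 0, 0, 0, 0]]
  ]
}}

```text
t: 3.92
eef_pos: [0.5154, 0.0221, 0.0328]
eef_rot: [0.07, -0.703, 0.07, 0.704]
contact_force: [0.0, 0.3, 0.0]
grip_width: 0.0855
```

Emit:
{"method": "servo_tool", "body": {
  "moves": [
    [[1, 0, 0, 0, 0, 0, 0], [2, 0, 0, 0, 0, 0, 0], [3, 0, 0, 0, 0, 0, 0], [3, 0, 0, 0, 0, 0, 0]]
  ]
}}

```text
t: 4.25
eef_pos: [0.5155, 0.0221, 0.0298]
eef_rot: [0.07, -0.704, 0.07, 0.704]
contact_force: [-0.1, 0.6, 0.5]
grip_width: 0.0853
```

```bash
python3 - <<'E'
from h import *
s,R=st()
c,f=cam("scene"); crop(c,215,180,110,90,7,"s4")
E
```

```text
t 4.25 TCP world [0.5155 0.0221 0.0298] station mm [-94.5   5.7  29.8] F st [-0.21  0.61  0.46] M [ 0.04 -0.    0.  ] grip 0.0853
```

View pics/s4.png

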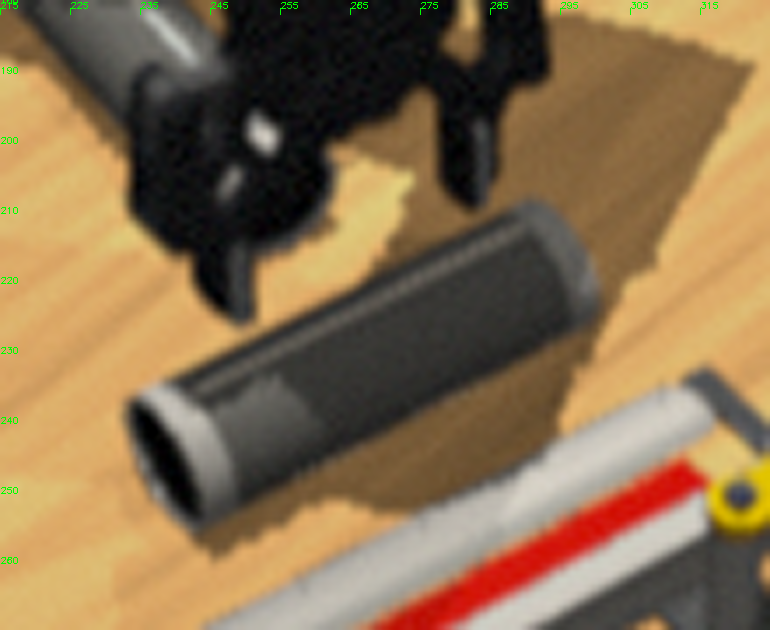

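```bash
python3 - <<'E'
from h import *
c,f=cam("scene")
P=lambda x,y,z:np.round(proj(c,f,O+Rs@np.array([x,y,z])/1e3),1)
for x in(-105,-94,-83):
  for y in (-50,-37,49,62):
    print(x,y,[P(x,y,z) for z in (43,50,60,70)])
print([P(-88,y,50) for y in(-40,50)])
E
```

```text
-105 -50 [array([242.9, 231.3]), array([242.7, 229.1]), array([242.4, 226. ]), array([242.1, 222.8])]
-105 -37 [array([247.6, 228.9]), array([247.5, 226.8]), array([247.2, 223.6]), array([247. , 220.5])]
-105 49 [array([278., 214.]), array([277.9, 211.9]), array([277.9, 208.7]), array([277.8, 205.6])]
-105 62 [array([282.4, 211.9]), array([282.3, 209.7]), array([282.3, 206.6]), array([282.3, 203.4])]
-94 -50 [array([245.4, 234. ]), array([245.3, 231.8]), array([245. , 228.7]), array([244.7, 225.5])]
-94 -37 [array([250.2, 231.6]), array([250.1, 229.5]), array([249.8, 226.3]), array([249.6, 223.2])]
-94 49 [array([280.6, 216.6]), array([280.6, 214.4]), array([280.6, 211.3]), array([280.5, 208.1])]
-94 62 [array([285.1, 214.4]), array([285. , 212.2]), array([285. , 209.1]), array([285. , 205.9])]
-83 -50 [array([248. , 236.8]), array([247.9, 234.6]), array([247.6, 231.5]), array([247.4, 228.3])]
-83 -37 [array([252.8, 234.4]), array([252.7, 232.2]), array([252.5, 229.1]), array([252.2, 225.9])]
-83 49 [array([283.3, 219.1]), array([283.3, 217. ]), array([283.3, 213.8]), array([283.3, 210.7])]
-83 62 [array([287.8, 216.9]), array([287.8, 214.7]), array([287.8, 211.6]), array([287.8, 208.5])]
[array([250.4, 231.5]), array([282.4, 215.6])]
```

Emit:
{"method": "servo_tool", "body": {
  "moves": [
    [[1, 0, 0, 0, 0, 0, 0], [2, 0, 0, 0, 0, 0, 0], [3, 0, 0, 0, 0, 0, 0], [4, 0, 0, 0, 0, 0, 0], [4, 0, 0, 0, 0, 0, 0]]
  ]
}}

```text
t: 4.77
eef_pos: [0.5154, 0.0221, 0.0258]
eef_rot: [0.07, -0.704, 0.07, 0.704]
contact_force: [-0.5, -0.6, 0.9]
grip_width: 0.0856
```

Emit:
{"method": "servo_tool", "body": {
  "moves": [
    [[1, 0, 0, 0, 0, 0, 0], [2, 0, 0, 0, 0, 0, 0], [3, 0, 0, 0, 0, 0, 0], [3, 0, 0, 0, 0, 0, 0]]
  ]
}}

```text
t: 5.1
eef_pos: [0.5154, 0.0221, 0.0228]
eef_rot: [0.07, -0.704, 0.07, 0.704]
contact_force: [-0.0, 0.4, -0.0]
grip_width: 0.0851
```

```bash
python3 - <<'E'
from h import *
s,R=st()
c,f=cam("scene"); crop(c,215,180,110,90,7,"s5")
E
```

```text
t 5.1 TCP world [0.5154 0.0221 0.0228] station mm [-94.5   5.7  22.8] F st [-0.1  0.4 -0. ] M [-0.07  0.03  0.01] grip 0.0851
```

View pics/s5.png

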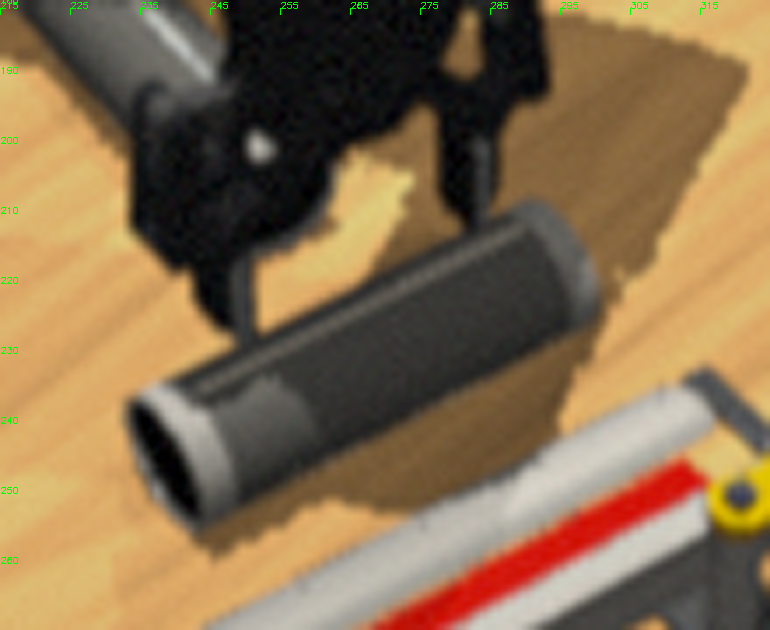

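Emit:
{"method": "servo_tool", "body": {
  "moves": [
    [[0.7, 0, 0, 0, 0, 0, 0], [1.4, 0, 0, 0, 0, 0, 0], [2, 0, 0, 0, 0, 0, 0], [2, 0, 0, 0, 0, 0, 0]]
  ]
}}

```text
t: 5.48
eef_pos: [0.5155, 0.0221, 0.0209]
eef_rot: [0.07, -0.704, 0.07, 0.704]
contact_force: [0.6, 0.5, 0.5]
grip_width: 0.0852
```

Emit:
{"method": "servo_tool", "body": {
  "moves": [
    [[0.5, 0, 0, 0, 0, 0, 0], [1, 0, 0, 0, 0, 0, 0], [1, 0, 0, 0, 0, 0, 0]]
  ]
}}

```text
t: 5.73
eef_pos: [0.5156, 0.0221, 0.02]
eef_rot: [0.07, -0.704, 0.07, 0.704]
contact_force: [0.2, -0.4, -0.2]
grip_width: 0.0852
```

Emit:
{"method": "servo_tool", "body": {
  "moves": [
    [[0.5, 0, 0, 0, 0, 0, 0], [1, 0, 0, 0, 0, 0, 0], [1, 0, 0, 0, 0, 0, 0]]
  ]
}}

```text
t: 5.98
eef_pos: [0.5155, 0.0222, 0.019]
eef_rot: [0.07, -0.704, 0.07, 0.704]
contact_force: [0.3, 0.1, -0.4]
grip_width: 0.0855
```

```bash
python3 - <<'E'
from h import *
s,R=st()
c,f=cam("scene"); crop(c,215,180,110,90,7,"s6")
E
```

```text
t 5.98 TCP world [0.5155 0.0222 0.019 ] station mm [-94.4   5.8  19. ] F st [ 0.29  0.15 -0.38] M [-0.04  0.05  0.01] grip 0.0855
```

View pics/s6.png

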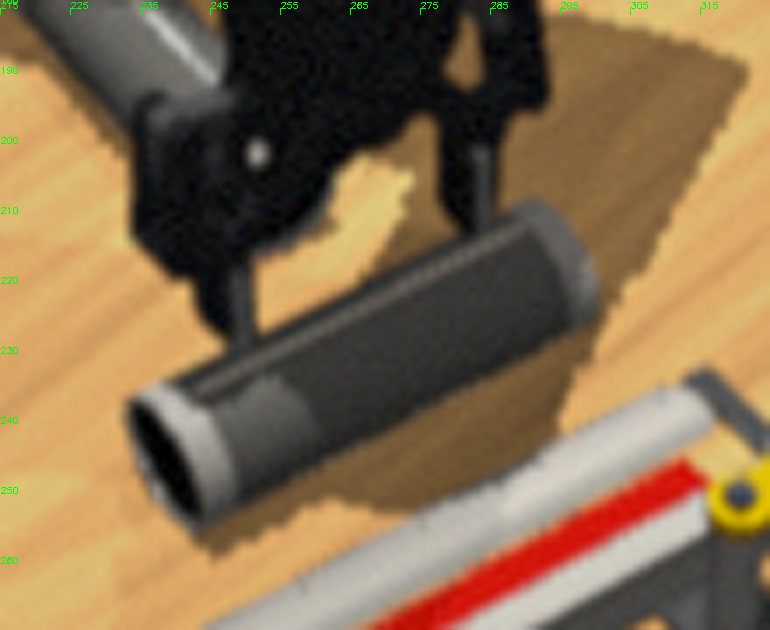

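```bash
python3 - <<'E'
from h import *
c,f=cam("top"); crop(c,220,125,160,120,5,"t6")
P=lambda x,y,z:np.round(proj(c,f,O+Rs@np.array([x,y,z])/1e3),1)
for x in(-105,-94,-83): print([P(x,y,z) for y in (-37,-52,49,62) for z in (32,52)])
E
```

```text
[array([306.7, 225.1]), array([307.4, 224.2]), array([313.1, 226.5]), array([313.9, 225.7]), array([270.3, 217. ]), array([270.1, 216. ]), array([264.8, 215.8]), array([264.5, 214.7])]
[array([307.7, 220.5]), array([308.4, 219.5]), array([314.1, 221.9]), array([314.9, 220.9]), array([271.3, 212.4]), array([271.2, 211.3]), array([265.8, 211.2]), array([265.5, 210. ])]
[array([308.7, 215.8]), array([309.4, 214.8]), array([315.1, 217.2]), array([315.9, 216.2]), array([272.4, 207.8]), array([272.2, 206.6]), array([266.9, 206.6]), array([266.6, 205.3])]
```

View pics/t6.png

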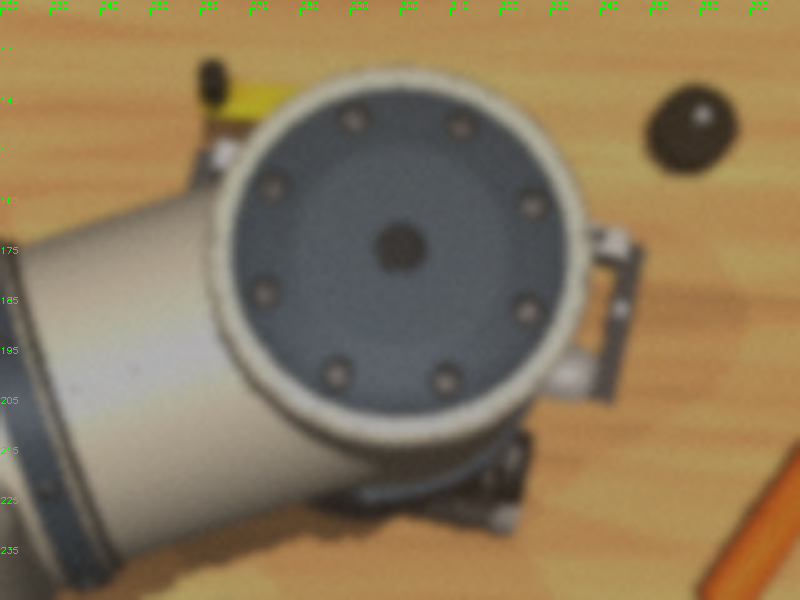

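Emit:
{"method": "servo_tool", "body": {
  "moves": [
    [[0.5, 0, 0, 0, 0, 0, 0], [1, 0, 0, 0, 0, 0, 0], [1, 0, 0, 0, 0, 0, 0]]
  ]
}}

```text
t: 6.33
eef_pos: [0.5155, 0.0221, 0.018]
eef_rot: [0.07, -0.704, 0.07, 0.704]
contact_force: [-0.2, -0.5, -0.1]
grip_width: 0.0852
```

Emit:
{"method": "servo_tool", "body": {
  "moves": [
    [[0.5, 0, 0, 0, 0, 0, 0], [1, 0, 0, 0, 0, 0, 0], [1, 0, 0, 0, 0, 0, 0]]
  ]
}}

```text
t: 6.58
eef_pos: [0.5156, 0.0221, 0.017]
eef_rot: [0.07, -0.704, 0.07, 0.704]
contact_force: [0.2, -0.3, -0.5]
grip_width: 0.0855
```

Emit:
{"method": "servo_tool", "body": {
  "moves": [
    [[0.5, 0, 0, 0, 0, 0, 0], [1, 0, 0, 0, 0, 0, 0], [1, 0, 0, 0, 0, 0, 0]]
  ]
}}

```text
t: 6.83
eef_pos: [0.5155, 0.0221, 0.0159]
eef_rot: [0.07, -0.704, 0.07, 0.704]
contact_force: [-0.6, 0.2, 0.0]
grip_width: 0.0854
```

```bash
python3 - <<'E'
from h import *
s,R=st()
c,f=cam("scene"); crop(c,215,180,110,90,7,"s7")
E
```

```text
t 6.83 TCP world [0.5155 0.0221 0.0159] station mm [-94.4   5.7  15.9] F st [-0.65  0.12  0.  ] M [0.05 0.02 0.01] grip 0.0854
```

View pics/s7.png

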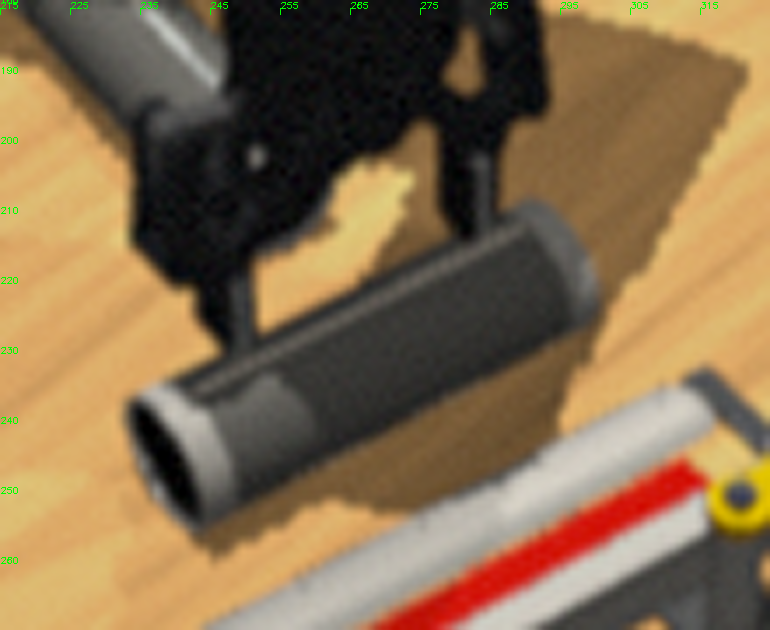

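Emit:
{"method": "servo_tool", "body": {
  "moves": [
    [[0.5, 0, 0, 0, 0, 0, 0], [1, 0, 0, 0, 0, 0, 0], [1, 0, 0, 0, 0, 0, 0]]
  ]
}}

```text
t: 7.13
eef_pos: [0.5156, 0.0221, 0.015]
eef_rot: [0.07, -0.704, 0.07, 0.704]
contact_force: [-0.3, 0.3, -1.0]
grip_width: 0.0857
```

Emit:
{"method": "servo_tool", "body": {
  "moves": [
    [[0.5, 0, 0, 0, 0, 0, 0], [1, 0, 0, 0, 0, 0, 0], [1, 0, 0, 0, 0, 0, 0]]
  ]
}}

```text
t: 7.38
eef_pos: [0.5155, 0.0221, 0.014]
eef_rot: [0.07, -0.704, 0.07, 0.704]
contact_force: [0.7, -0.4, -0.4]
grip_width: 0.0853
```

Emit:
{"method": "servo_tool", "body": {
  "moves": [
    [[0.5, 0, 0, 0, 0, 0, 0], [1, 0, 0, 0, 0, 0, 0], [1, 0, 0, 0, 0, 0, 0]]
  ]
}}

```text
t: 7.63
eef_pos: [0.5156, 0.0221, 0.013]
eef_rot: [0.07, -0.704, 0.07, 0.704]
contact_force: [0.3, -0.3, 0.0]
grip_width: 0.0856
```

```bash
python3 - <<'E'
from h import *
s,R=st()
c,f=cam("scene"); crop(c,225,190,80,60,10,"s8")
E
```

```text
t 7.63 TCP world [0.5156 0.0221 0.013 ] station mm [-94.4   5.7  13. ] F st [ 0.36 -0.28  0.03] M [-0.01 -0.01 -0.02] grip 0.0856
```

View pics/s8.png

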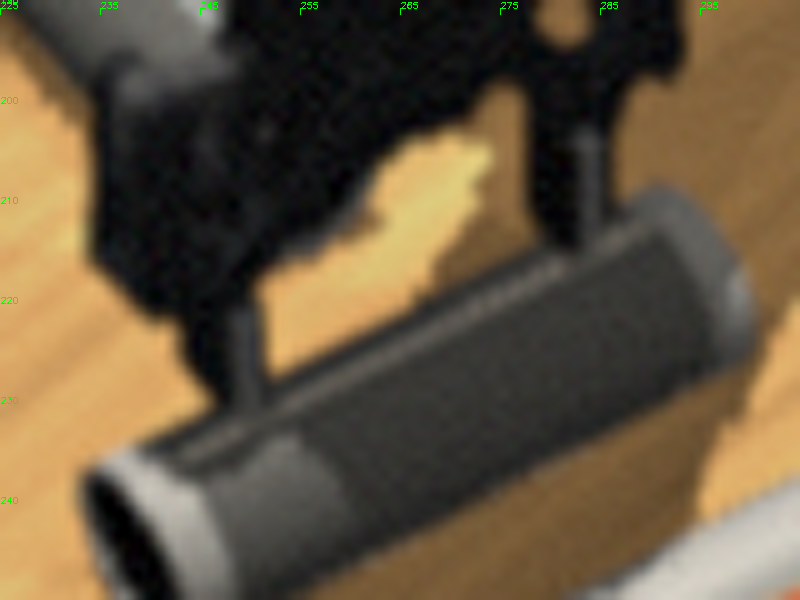

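Emit:
{"method": "servo_tool", "body": {
  "moves": [
    [[0.5, 0, 0, 0, 0, 0, 0], [1, 0, 0, 0, 0, 0, 0], [1, 0, 0, 0, 0, 0, 0]]
  ]
}}

```text
t: 7.93
eef_pos: [0.5155, 0.0221, 0.012]
eef_rot: [0.07, -0.704, 0.07, 0.704]
contact_force: [0.1, 0.0, -0.0]
grip_width: 0.0858
```

Emit:
{"method": "servo_tool", "body": {
  "moves": [
    [[0.5, 0, 0, 0, 0, 0, 0], [1, 0, 0, 0, 0, 0, 0], [1, 0, 0, 0, 0, 0, 0]]
  ]
}}

```text
t: 8.18
eef_pos: [0.5162, 0.0221, 0.0116]
eef_rot: [-0.07, 0.704, -0.07, -0.703]
contact_force: [0.3, -2.0, 3.4]
grip_width: 0.0856
```

Emit:
{"method": "servo_tool", "body": {
  "moves": [
    [[0.5, 0, 0, 0, 0, 0, 0], [1, 0, 0, 0, 0, 0, 0], [1, 0, 0, 0, 0, 0, 0]]
  ]
}}

```text
t: 8.43
eef_pos: [0.5171, 0.0219, 0.0115]
eef_rot: [-0.069, 0.705, -0.07, -0.703]
contact_force: [-0.7, -2.1, 7.8]
grip_width: 0.0854
```

Emit:
{"method": "servo_tool", "body": {
  "moves": [
    [[0, 0, -2, 0, 0, 0, 0], [0, 0, -5, 0, 0, 0, 0], [0, 0, -8, 0, 0, 0, 0], [0, 0, -11, 0, 0, 0, 0], [0, 0, -12, 0, 0, 0, 0]]
  ]
}}

```text
t: 8.85
eef_pos: [0.5292, 0.0196, 0.0115]
eef_rot: [-0.07, 0.705, -0.069, -0.703]
contact_force: [-0.4, -0.9, 9.4]
grip_width: 0.0857
```

```bash
python3 - <<'E'
from h import *
s,R=st()
c,f=cam("scene"); crop(c,215,180,110,90,7,"s9")
E
```

```text
t 8.85 TCP world [0.5292 0.0196 0.0115] station mm [-80.6   5.9  11.5] F st [-0.2  -0.95  9.36] M [-0.39  0.14 -0.06] grip 0.0857
```

View pics/s9.png

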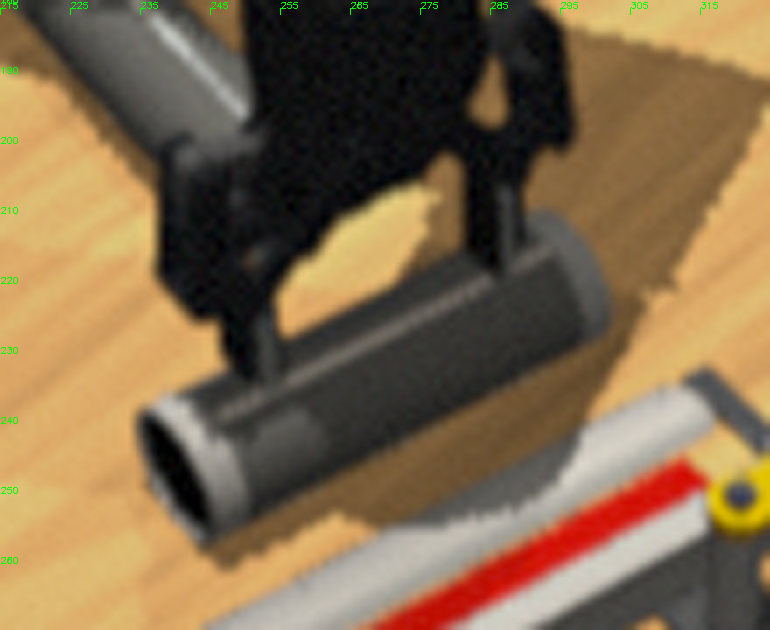

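Emit:
{"method": "servo_tool", "body": {
  "moves": [
    [[0, 0, -4, 0, 0, 0, 0], [0, 0, -8, 0, 0, 0, 0], [0, 0, -11, 0, 0, 0, 0], [0, 0, -14, 0, 0, 0, 0], [0, 0, -14, 0, 0, 0, 0]]
  ]
}}

```text
t: 9.32
eef_pos: [0.5431, 0.0169, 0.0115]
eef_rot: [-0.07, 0.705, -0.069, -0.702]
contact_force: [-0.2, -0.4, 8.2]
grip_width: 0.0852
```

Emit:
{"method": "servo_tool", "body": {
  "moves": [
    [[0, 0, 0, 0, 0, 0, 0], [-3, 0, 0, 0, 0, 0, 0], [-8, 0, 0, 0, 0, 0, 0], [-8, 0, 6, 0, 0, 0, 0], [-8, 0, 12, 0, 0, 0, 0]]
  ]
}}

```text
t: 9.73
eef_pos: [0.5288, 0.0195, 0.0179]
eef_rot: [0.07, -0.704, 0.07, 0.704]
contact_force: [0.5, -0.4, -1.5]
grip_width: 0.0859
```

```bash
python3 - <<'E'
from h import *
s,R=st()
c,f=cam("scene"); crop(c,215,180,110,90,7,"s10")
P=lambda x,y,z:np.round(proj(c,f,O+Rs@np.array([x,y,z])/1e3),1)
for x in (-80,-75,-70): print(x,P(x,-74,25),P(x,86,25))
E
```

```text
t 9.73 TCP world [0.5288 0.0195 0.0179] station mm [-80.9   5.8  17.9] F st [ 0.55 -0.31 -1.47] M [-0.02  0.05 -0.04] grip 0.0859
-80 [240.3 247.6] [296.5 219. ]
-75 [241.5 248.9] [297.7 220.2]
-70 [242.6 250.2] [299.  221.3]
```

View pics/s10.png

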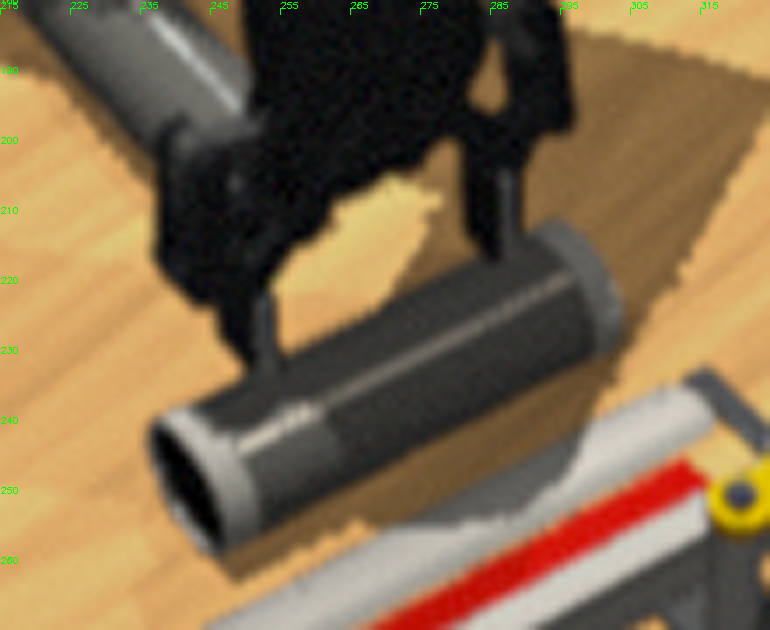

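Emit:
{"method": "servo_tool", "body": {
  "moves": [
    [[0, 0, 3, 0, 0, 0, 0], [4, 0, 3, 0, 0, 0, 0], [6, 0, 3, 0, 0, 0, 0], [7, 0, 3, 0, 0, 0, 0], [8, 0, 3, 0, 0, 0, 0]]
  ]
}}

```text
t: 10.2
eef_pos: [0.5279, 0.0197, 0.0112]
eef_rot: [-0.069, 0.705, -0.07, -0.703]
contact_force: [-1.3, -1.7, 12.9]
grip_width: 0.0855
```

Emit:
{"method": "servo_tool", "body": {
  "moves": [
    [[0, 0, -2, 0, 0, 0, 0], [0, 0, -6, 0, 0, 0, 0], [0, 0, -10, 0, 0, 0, 0], [0, 0, -14, 0, 0, 0, 0], [0, 0, -18, 0, 0, 0, 0]]
  ]
}}

```text
t: 10.62
eef_pos: [0.546, 0.0163, 0.0115]
eef_rot: [-0.069, 0.705, -0.069, -0.702]
contact_force: [-0.6, -0.4, 9.3]
grip_width: 0.0852
```

Emit:
{"method": "servo_tool", "body": {
  "moves": [
    [[0, 0, -4, 0, 0, 0, 0], [0, 0, -8, 0, 0, 0, 0], [0, 0, -12, 0, 0, 0, 0], [0, 0, -15, 0, 0, 0, 0], [0, 0, -16, 0, 0, 0, 0]]
  ]
}}

```text
t: 11.03
eef_pos: [0.562, 0.0132, 0.0115]
eef_rot: [-0.069, 0.705, -0.069, -0.702]
contact_force: [-0.0, -0.2, 7.3]
grip_width: 0.0854
```

```bash
python3 - <<'E'
from h import *
s,R=st()
c,f=cam("scene"); crop(c,215,180,110,90,7,"s11")
P=lambda x,y,z:np.round(proj(c,f,O+Rs@np.array([x,y,z])/1e3),1)
for x in (-60,-55,-50,-45): print(x,P(x,-74,25),P(x,86,25))
E
```

```text
t 11.03 TCP world [0.562  0.0132 0.0115] station mm [-47.1   6.1  11.5] F st [ 0.02 -0.22  7.33] M [-0.01  0.09 -0.07] grip 0.0854
-60 [245.  252.9] [301.5 223.7]
-55 [246.2 254.2] [302.8 224.8]
-50 [247.4 255.5] [304.1 226. ]
-45 [248.6 256.9] [305.4 227.2]
```

View pics/s11.png

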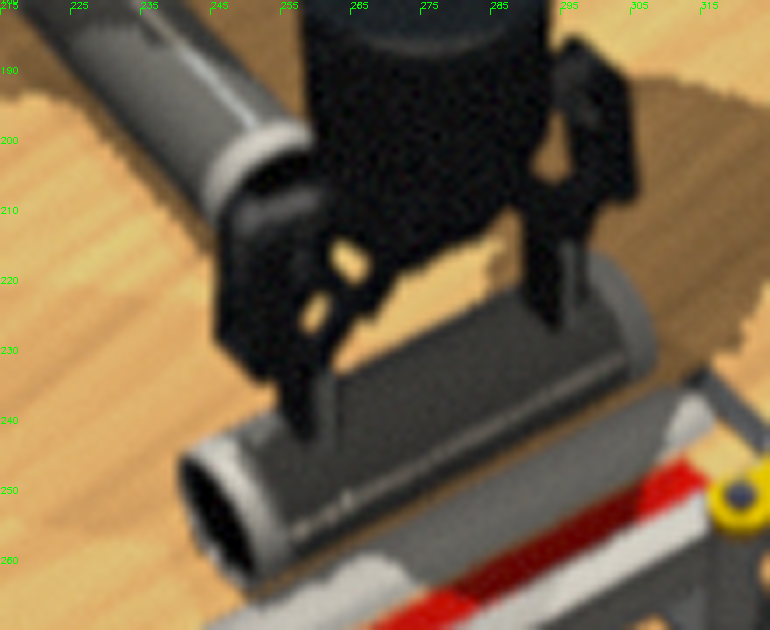

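Emit:
{"method": "servo_tool", "body": {
  "moves": [
    [[0, 0, 0, 0, 0, 0, 0], [-3, 0, 0, 0, 0, 0, 0], [-8, 0, 0, 0, 0, 0, 0], [-8, 0, 10, 0, 0, 0, 0], [-8, 0, 20, 0, 0, 0, 0]]
  ]
}}

```text
t: 11.5
eef_pos: [0.5401, 0.0172, 0.018]
eef_rot: [0.07, -0.704, 0.07, 0.704]
contact_force: [-0.4, -0.5, -1.0]
grip_width: 0.0855
```

Emit:
{"method": "servo_tool", "body": {
  "moves": [
    [[3, 0, 0, 0, 0, 0, 0], [5, 0, 0, 0, 0, 0, 0], [6.5, 0, 0, 0, 0, 0, 0], [7.5, 0, 0, 0, 0, 0, 0], [7.5, 0, 0, 0, 0, 0, 0]]
  ]
}}

```text
t: 11.92
eef_pos: [0.5411, 0.0171, 0.011]
eef_rot: [-0.069, 0.704, -0.07, -0.703]
contact_force: [0.3, -0.6, 2.9]
grip_width: 0.0857
```

Emit:
{"method": "servo_tool", "body": {
  "moves": [
    [[0, 0, -2, 0, 0, 0, 0], [0, 0, -4, 0, 0, 0, 0], [0, 0, -6, 0, 0, 0, 0], [0, 0, -8, 0, 0, 0, 0]]
  ]
}}

```text
t: 12.25
eef_pos: [0.5493, 0.0155, 0.0115]
eef_rot: [-0.07, 0.704, -0.07, -0.703]
contact_force: [-0.5, 0.7, 5.7]
grip_width: 0.0851
```

Emit:
{"method": "servo_tool", "body": {
  "moves": [
    [[0, 0, -2, 0, 0, 0, 0], [0, 0, -4, 0, 0, 0, 0], [0, 0, -4, 0, 0, 0, 0]]
  ]
}}

```text
t: 12.5
eef_pos: [0.5537, 0.0147, 0.0115]
eef_rot: [-0.07, 0.705, -0.07, -0.703]
contact_force: [-0.4, -1.1, 6.3]
grip_width: 0.0852
```

Emit:
{"method": "servo_tool", "body": {
  "moves": [
    [[0, 0, -2, 0, 0, 0, 0], [0, 0, -4, 0, 0, 0, 0], [0, 0, -4, 0, 0, 0, 0]]
  ]
}}

```text
t: 12.75
eef_pos: [0.5572, 0.014, 0.0116]
eef_rot: [-0.07, 0.704, -0.07, -0.703]
contact_force: [-1.7, -0.4, 7.7]
grip_width: 0.0855
```

Emit:
{"method": "servo_tool", "body": {
  "moves": [
    [[0, 0, -2, 0, 0, 0, 0], [0, 0, -4, 0, 0, 0, 0], [0, 0, -4, 0, 0, 0, 0]]
  ]
}}

```text
t: 13.0
eef_pos: [0.5613, 0.0134, 0.0124]
eef_rot: [-0.07, 0.705, -0.069, -0.703]
contact_force: [-4.0, 1.2, 13.8]
grip_width: 0.0855
```

```bash
python3 - <<'E'
from h import *
s,R=st()
c,f=cam("scene"); crop(c,215,200,110,80,7,"s12")
E
```

```text
t 13.0 TCP world [0.5613 0.0134 0.0124] station mm [-47.9   6.1  12.4] F st [-4.15  0.42 13.82] M [ 0.11  1.34 -0.21] grip 0.0855
```

View pics/s12.png

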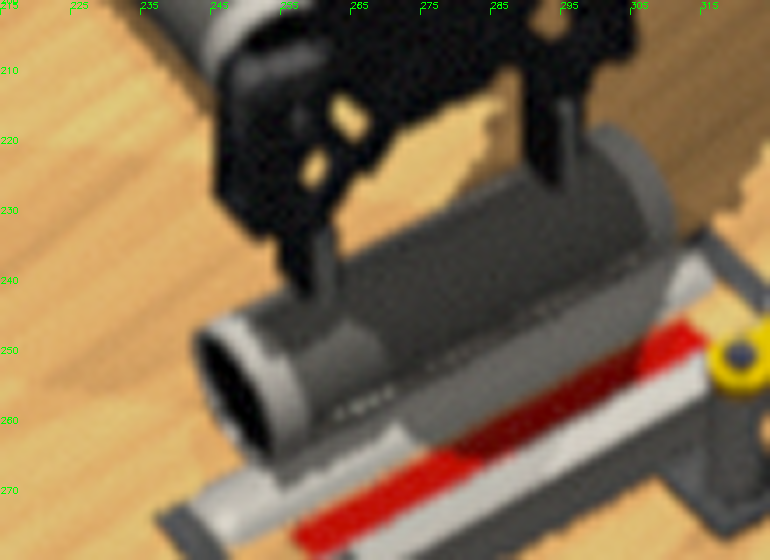

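Emit:
{"method": "servo_tool", "body": {
  "moves": [
    [[0, 0, 2, 0, 0, 0, 0], [0, 0, 4, 0, 0, 0, 0], [0, 0, 6, 0, 0, 0, 0], [0, 0, 6, 0, 0, 0, 0]]
  ]
}}

```text
t: 13.38
eef_pos: [0.5549, 0.0144, 0.0116]
eef_rot: [-0.07, 0.704, -0.07, -0.703]
contact_force: [-0.2, -1.0, 5.3]
grip_width: 0.0854
```

Emit:
{"method": "servo_tool", "body": {
  "moves": [
    [[-1, 0, 0, 0, 0, 0, 0], [-3, 0, 0, 0, 0, 0, 0], [-8, 0, 0, 0, 0, 0, 0], [-8, 0, 5, 0, 0, 0, 0], [-8, 0, 9, 0, 0, 0, 0]]
  ]
}}

```text
t: 13.8
eef_pos: [0.5448, 0.0164, 0.0186]
eef_rot: [-0.07, 0.704, -0.07, -0.704]
contact_force: [-0.8, -0.1, 0.5]
grip_width: 0.0857
```

```bash
python3 - <<'E'
from h import *
s,R=st()
c,f=cam("scene"); crop(c,215,200,110,80,7,"s13")
P=lambda x,y,z:np.round(proj(c,f,O+Rs@np.array([x,y,z])/1e3),1)
for x in (-60,-55,-50,-45): print(x,P(x,-74,25),P(x,86,25))
E
```

```text
t 13.8 TCP world [0.5448 0.0164 0.0186] station mm [-64.6   5.8  18.6] F st [-0.8  -0.22  0.46] M [-0.04  0.07  0.  ] grip 0.0857
-60 [245.  252.9] [301.5 223.7]
-55 [246.2 254.2] [302.8 224.8]
-50 [247.4 255.5] [304.1 226. ]
-45 [248.6 256.9] [305.4 227.2]
```

View pics/s13.png

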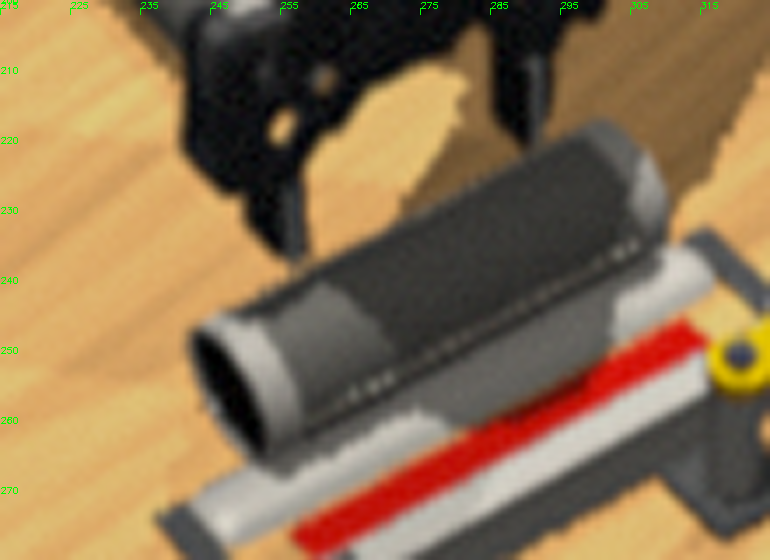

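Emit:
{"method": "servo_tool", "body": {
  "moves": [
    [[3, 0, -1, 0, 0, 0, 0], [5, 0, -1, 0, 0, 0, 0], [6.5, 0, -1, 0, 0, 0, 0], [7.5, 0, -1, 0, 0, 0, 0], [8, 0, -1, 0, 0, 0, 0]]
  ]
}}

```text
t: 14.27
eef_pos: [0.5462, 0.016, 0.0105]
eef_rot: [-0.07, 0.704, -0.07, -0.704]
contact_force: [-0.7, -0.6, 2.9]
grip_width: 0.0852
```

```bash
python3 - <<'E'
from h import *
s,R=st()
E
```

```text
t 14.27 TCP world [0.5462 0.016  0.0105] station mm [-63.2   5.7  10.5] F st [-0.61 -0.73  2.9 ] M [-0.07  0.16  0.02] grip 0.0852
```

Emit:
{"method": "servo_tool", "body": {
  "moves": [
    [[0.3, 0, -2, 0, 0, 0, 0], [0.2, 0, -4, 0, 0, 0, 0], [-0.2, 0, -6.5, 0, 0, 0, 0], [-0.8, 0, -9, 0, 0, 0, 0]]
  ]
}}

```text
t: 14.6
eef_pos: [0.5553, 0.0144, 0.0128]
eef_rot: [-0.07, 0.704, -0.07, -0.703]
contact_force: [-3.5, 1.7, 10.9]
grip_width: 0.0855
```

```bash
python3 - <<'E'
from h import *
s,R=st()
E
```

```text
t 14.6 TCP world [0.5553 0.0144 0.0128] station mm [-53.9   6.   12.8] F st [-3.76  0.94 10.86] M [ 0.25  1.54 -0.14] grip 0.0855
```

Emit:
{"method": "servo_tool", "body": {
  "moves": [
    [[-0.6, 0, -2.5, 0, 0, 0, 0], [-1.2, 0, -5, 0, 0, 0, 0], [-1.8, 0, -7.5, 0, 0, 0, 0], [-2.2, 0, -10, 0, 0, 0, 0]]
  ]
}}

```text
t: 14.93
eef_pos: [0.5658, 0.0123, 0.0152]
eef_rot: [-0.069, 0.705, -0.069, -0.703]
contact_force: [-2.6, 0.3, 8.8]
grip_width: 0.0857
```

```bash
python3 - <<'E'
from h import *
s,R=st()
E
```

```text
t 14.93 TCP world [0.5658 0.0123 0.0152] station mm [-43.2   6.   15.2] F st [-2.64 -0.24  8.75] M [ 0.04  0.79 -0.1 ] grip 0.0857
```

Emit:
{"method": "servo_tool", "body": {
  "moves": [
    [[-0.2, 0, -2.5, 0, 0, 0, 0], [-0.5, 0, -5, 0, 0, 0, 0], [-0.8, 0, -7.5, 0, 0, 0, 0], [-1, 0, -10, 0, 0, 0, 0]]
  ]
}}

```text
t: 15.27
eef_pos: [0.5762, 0.0103, 0.0165]
eef_rot: [-0.069, 0.705, -0.069, -0.702]
contact_force: [-1.6, 0.1, 10.5]
grip_width: 0.0858
```

```bash
python3 - <<'E'
from h import *
s,R=st()
E
```

```text
t 15.27 TCP world [0.5762 0.0103 0.0165] station mm [-32.7   6.   16.5] F st [-1.57 -0.24 10.55] M [-0.15  0.61 -0.14] grip 0.0858
```

Emit:
{"method": "servo_tool", "body": {
  "moves": [
    [[-0.2, 0, -2.5, 0, 0, 0, 0], [-0.4, 0, -5, 0, 0, 0, 0], [-0.5, 0, -7.5, 0, 0, 0, 0], [-0.6, 0, -10, 0, 0, 0, 0]]
  ]
}}

```text
t: 15.6
eef_pos: [0.5863, 0.0083, 0.0172]
eef_rot: [-0.069, 0.705, -0.069, -0.702]
contact_force: [-0.9, 0.3, 9.6]
grip_width: 0.0855
```

```bash
python3 - <<'E'
from h import *
s,R=st()
c,f=cam("scene"); crop(c,215,200,110,80,7,"s14")
P=lambda x,y,z:np.round(proj(c,f,O+Rs@np.array([x,y,z])/1e3),1)
for x in (-35,-30,-25,-20): print(x,P(x,-74,31),P(x,86,31))
E
```

```text
t 15.6 TCP world [0.5863 0.0083 0.0172] station mm [-22.4   6.1  17.2] F st [-0.91  0.08  9.65] M [-0.12  0.29 -0.08] grip 0.0855
-35 [250.9 257.8] [308.1 227.8]
-30 [252.2 259.2] [309.4 229. ]
-25 [253.4 260.6] [310.7 230.2]
-20 [254.7 262. ] [312.1 231.4]
```

View pics/s14.png

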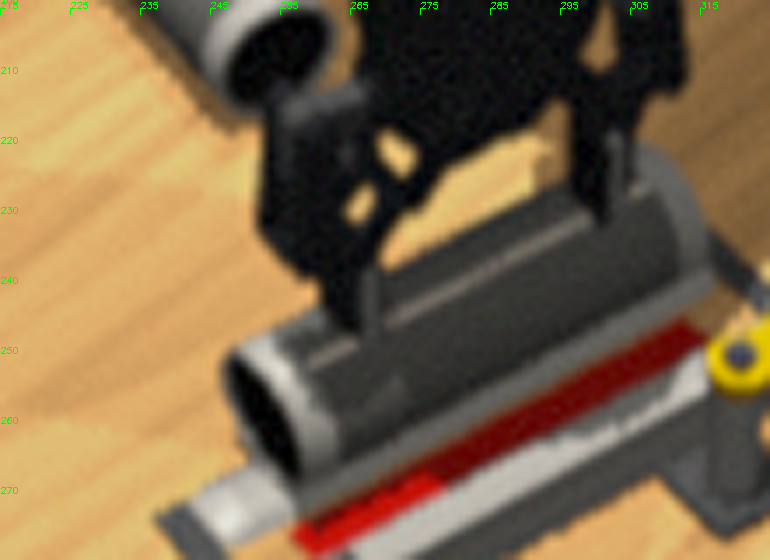

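Emit:
{"method": "servo_tool", "body": {
  "moves": [
    [[-0.1, 0, -2.5, 0, 0, 0, 0], [-0.1, 0, -5, 0, 0, 0, 0], [0, 0, -7, 0, 0, 0, 0], [0, 0, -8, 0, 0, 0, 0]]
  ]
}}

```text
t: 15.98
eef_pos: [0.5945, 0.0067, 0.0172]
eef_rot: [-0.07, 0.705, -0.069, -0.702]
contact_force: [-0.3, 0.9, 8.6]
grip_width: 0.0852
```

```bash
python3 - <<'E'
from h import *
s,R=st()
E
```

```text
t 15.98 TCP world [0.5945 0.0067 0.0172] station mm [-13.9   6.1  17.2] F st [-0.49  0.78  8.61] M [-0.16  0.03 -0.05] grip 0.0852
```

Emit:
{"method": "servo_tool", "body": {
  "moves": [
    [[0, 0, -2, 0, 0, 0, 0], [0, 0, -4, 0, 0, 0, 0], [0, 0, -6, 0, 0, 0, 0], [0, 0, -6, 0, 0, 0, 0]]
  ]
}}

```text
t: 16.32
eef_pos: [0.6001, 0.0056, 0.0166]
eef_rot: [-0.07, 0.705, -0.069, -0.702]
contact_force: [2.3, 0.2, 5.6]
grip_width: 0.0851
```

```bash
python3 - <<'E'
from h import *
s,R=st()
c,f=cam("scene"); crop(c,215,200,110,80,7,"s15")
E
```

```text
t 16.32 TCP world [0.6001 0.0056 0.0166] station mm [-8.2  6.1 16.6] F st [2.18 0.65 5.64] M [-0.14 -0.28 -0.11] grip 0.0851
```

View pics/s15.png

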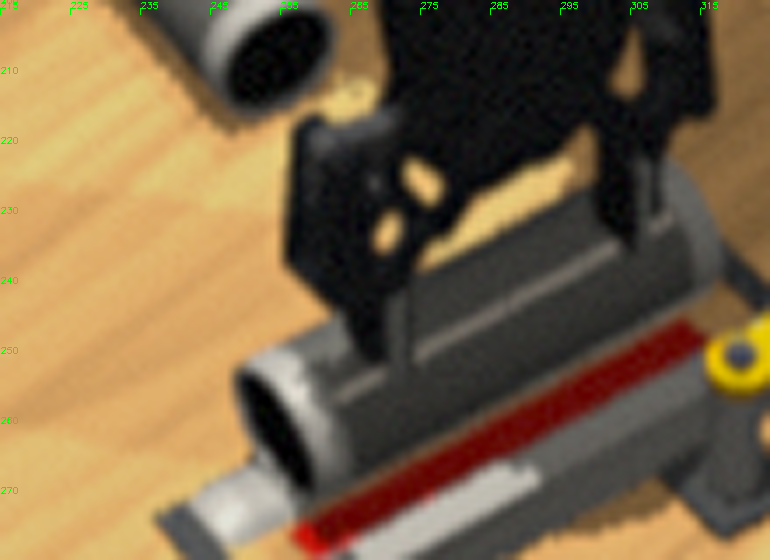

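Emit:
{"method": "servo_tool", "body": {
  "moves": [
    [[0, 0, -2, 0, 0, 0, 0], [0, 0, -4, 0, 0, 0, 0], [0, 0, -5, 0, 0, 0, 0], [0, 0, -5, 0, 0, 0, 0]]
  ]
}}

```text
t: 16.7
eef_pos: [0.6041, 0.0047, 0.0158]
eef_rot: [-0.07, 0.704, -0.07, -0.703]
contact_force: [2.4, -0.0, 5.4]
grip_width: 0.0855
```

```bash
python3 - <<'E'
from h import *
s,R=st()
c,f=cam("scene"); crop(c,215,200,110,80,7,"s16")
E
```

```text
t 16.7 TCP world [0.6041 0.0047 0.0158] station mm [-4.1  6.1 15.8] F st [2.32 0.46 5.44] M [ 0.02 -0.61 -0.14] grip 0.0855
```

View pics/s16.png

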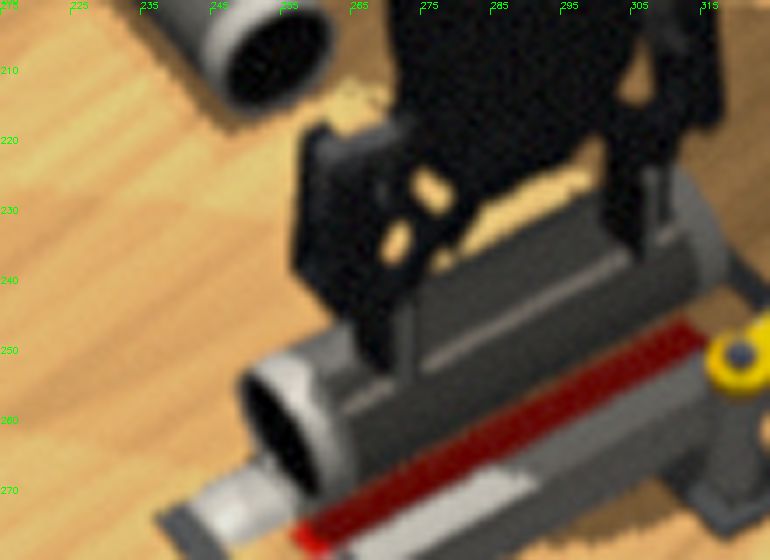

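Emit:
{"method": "servo_tool", "body": {
  "moves": [
    [[-1, 0, 0, 0, 0, 0, 0], [-4, 0, 0, 0, 0, 0, 0], [-14, 0, 0, 0, 0, 0, 0], [-40, 0, 0, 0, 0, 0, 0], [-75, 0, 0, 0, 0, 0, 0]]
  ]
}}

```text
t: 17.17
eef_pos: [0.5999, 0.0044, 0.0881]
eef_rot: [0.069, -0.701, 0.07, 0.706]
contact_force: [1.1, 0.6, 0.2]
grip_width: 0.0853
```

```bash
python3 - <<'E'
from h import *
s,R=st()
c,f=cam("scene"); crop(c,215,190,130,100,6,"s17")
P=lambda x,y,z:np.round(proj(c,f,O+Rs@np.array([x,y,z])/1e3),1)
for x in (-20,0): print(x,P(x,-74,25),P(x,86,25),P(x,-74,50))
E
```

```text
t 17.17 TCP world [0.5999 0.0044 0.0881] station mm [-8.2  4.8 88.1] F st [0.98 0.81 0.24] M [ 0.04 -0.22 -0.04] grip 0.0853
-20 [254.8 263.8] [312.  233.2] [254.3 256.1]
0 [259.9 269.5] [317.4 238.2] [259.4 261.8]
```

View pics/s17.png

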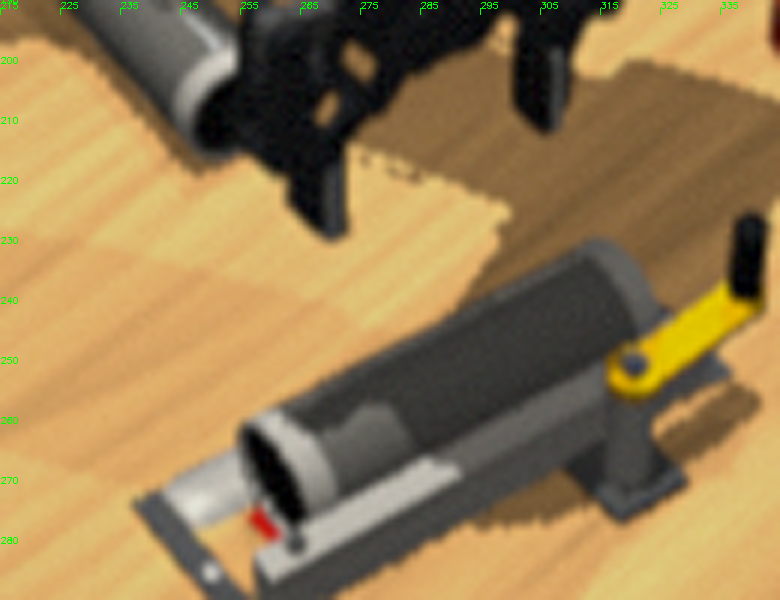

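Emit:
{"method": "servo_tool", "body": {
  "moves": [
    [[-10, -25, -16, 0, 0, 0, 0], [-12, -55, -34, 0, 0, 0, 0], [-12, -85, -52, 0, 0, 0, 0], [-12, -98, -60, 0, 0, 0, 0], [-12, -98, -60, 0, 0, 0, 0]]
  ]
}}

```text
t: 17.63
eef_pos: [0.6819, 0.0917, 0.1009]
eef_rot: [0.069, -0.703, 0.069, 0.704]
contact_force: [-1.3, -0.0, -1.4]
grip_width: 0.0856
```

Emit:
{"method": "servo_tool", "body": {
  "moves": [
    [[0, 0, 0, 0, 0, 0, 0], [0, 0, 0, 0, 0, 0, 0]]
  ]
}}

```text
t: 17.8
eef_pos: [0.6804, 0.0886, 0.102]
eef_rot: [0.07, -0.703, 0.07, 0.704]
contact_force: [-0.3, 0.3, -0.4]
grip_width: 0.0857
```

```bash
python3 - <<'E'
from h import *
s,R=st()
to(R,s,[52,102.5,90],Rt(-1)); print(s["q"].round(2))
c,f=cam("scene"); crop(c,280,150,110,90,7,"s18")
c,f=cam("top"); crop(c,220,85,130,110,6,"t18")
E
```

```text
t 17.8 TCP world [0.6804 0.0886 0.102 ] station mm [ 54.2 103.3 102. ] F st [-0.34  0.29 -0.39] M [ 0.    0.02 -0.01] grip 0.0857
shift [12.1  0.7  2.2] turn [-0.02  0.05 -0.03]
[ 0.36  0.57  0.32 -0.   -1.33  1.02]
```

View pics/s18.png

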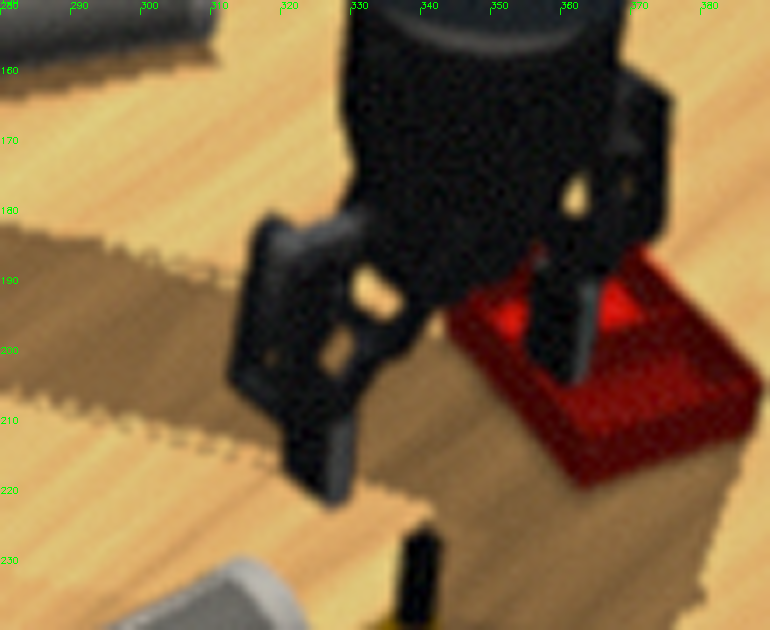

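View pics/t18.png

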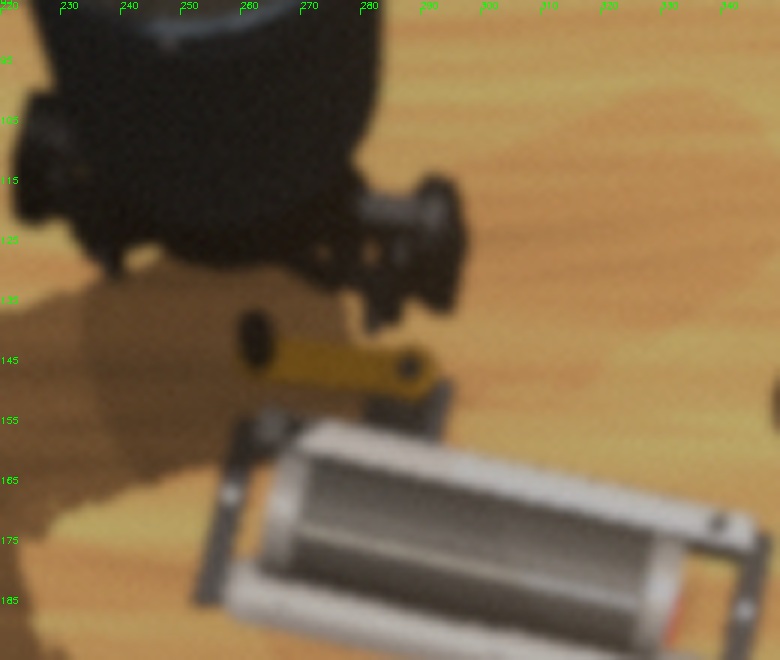

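```bash
python3 - <<'E'
from h import *
s,R=st(); p=Rs.T@(s["eef_pos"]-O)*1e3
for n in("scene","top"):
  c,f=cam(n)
  P=lambda x,y,z:np.round(proj(c,f,O+Rs@np.array([x,y,z])/1e3),1)
  for dz in(0,13,25,38):
    print(n,dz,[P(p[0]+dx,p[1]+dy,p[2]+dz) for dx in(-11,11) for dy in(-50,50)])
E
```

```text
t 17.9 TCP world [0.6804 0.0882 0.1026] station mm [ 54.3 102.9 102.6] F st [0.37 0.12 0.  ] M [-0.    0.02 -0.01] grip 0.0854
scene 0 [array([319.8, 231.1]), array([355. , 212.2]), array([326.6, 237.1]), array([361.9, 217.7])]
scene 13 [array([320.2, 226.7]), array([355.7, 207.8]), array([326.9, 232.7]), array([362.6, 213.3])]
scene 25 [array([320.4, 222.5]), array([356.2, 203.7]), array([327.3, 228.6]), array([363.3, 209.2])]
scene 38 [array([320.8, 218. ]), array([356.8, 199.1]), array([327.7, 224. ]), array([364. , 204.6])]
top 0 [array([282.9, 146.8]), array([238.2, 137.2]), array([285. , 137.3]), array([240.5, 127.8])]
top 13 [array([282.9, 145.1]), array([237.6, 135.3]), array([285.1, 135.4]), array([240. , 125.7])]
top 25 [array([283. , 143.4]), array([237. , 133.4]), array([285.2, 133.6]), array([239.4, 123.7])]
top 38 [array([283. , 141.5]), array([236.3, 131.4]), array([285.3, 131.5]), array([238.8, 121.5])]
```

Emit:
{"method": "servo_tool", "body": {
  "moves": [
    [[0, 0, 0, 0, 0, 0, 200], [0, 0, 0, 0, 0, 0, 200], [0, 0, 0, 0, 0, 0, 200], [0, 0, 0, 0, 0, 0, 200], [0, 0, 0, 0, 0, 0, 200]]
  ]
}}

```text
t: 18.42
eef_pos: [0.6809, 0.089, 0.1022]
eef_rot: [0.07, -0.704, 0.07, 0.704]
contact_force: [0.3, -0.1, -0.4]
grip_width: 0.0257
```

Emit:
{"method": "servo_tool", "body": {
  "moves": [
    [[0, 0, 0, 0, 0, 0, 200], [0, 0, 0, 0, 0, 0, 200], [0, 0, 0, 0, 0, 0, 200], [0, 0, 0, 0, 0, 0, 200], [0, 0, 0, 0, 0, 0, 200]]
  ]
}}

```text
t: 18.83
eef_pos: [0.681, 0.0891, 0.1022]
eef_rot: [-0.07, 0.704, -0.07, -0.704]
contact_force: [0.4, -0.7, -0.3]
grip_width: 0.0184
```

```bash
python3 - <<'E'
from h import *
s,R=st(); p=Rs.T@(s["eef_pos"]-O)*1e3
for n in("scene","top"):
  c,f=cam(n)
  if n=="scene": crop(c,290,170,90,80,8,"s19")
  P=lambda x,y,z:np.round(proj(c,f,O+Rs@np.array([x,y,z])/1e3),1)
  for dz in(0,13,25):
    print(n,dz,[P(p[0]+dx,p[1]+dy,p[2]+dz) for dx in(-11,11) for dy in(-9,9)])
E
```

```text
t 18.83 TCP world [0.681  0.0891 0.1022] station mm [ 54.7 103.8 102.2] F st [ 0.52 -0.63 -0.28] M [-0.04 -0.01  0.05] grip 0.0184
scene 0 [array([335.1, 223.2]), array([341.4, 219.8]), array([341.9, 229. ]), array([348.2, 225.5])]
scene 13 [array([335.5, 218.8]), array([341.9, 215.4]), array([342.4, 224.6]), array([348.8, 221.1])]
scene 25 [array([335.9, 214.6]), array([342.4, 211.3]), array([342.9, 220.4]), array([349.3, 217. ])]
top 0 [array([264.1, 142.7]), array([256.1, 141. ]), array([266.4, 133.2]), array([258.4, 131.5])]
top 13 [array([263.9, 140.9]), array([255.8, 139.1]), array([266.2, 131.2]), array([258.1, 129.5])]
top 25 [array([263.7, 139.1]), array([255.4, 137.3]), array([266. , 129.3]), array([257.8, 127.6])]
```

View pics/s19.png

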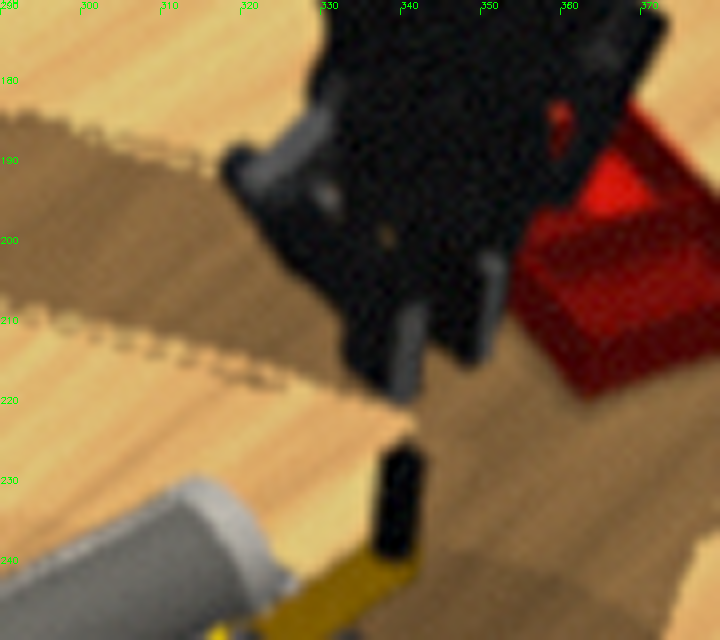

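Emit:
{"method": "servo_tool", "body": {
  "moves": [
    [[0, 1, 2.5, 0, 0, 0, 60], [0, 1, 2.5, 0, 0, 0, 60], [0, 1, 2.5, 0, 0, 0, 60], [0, 1, 2.5, 0, 0, 0, 60], [0, 1, 2.5, 0, 0, 0, 60]]
  ]
}}

```text
t: 19.35
eef_pos: [0.6783, 0.0885, 0.1022]
eef_rot: [-0.07, 0.704, -0.07, -0.704]
contact_force: [-0.2, 0.8, -0.3]
grip_width: 0.0652
```

Emit:
{"method": "servo_tool", "body": {
  "moves": [
    [[6, 0, 0, 0, 0, 0, 60], [14, 0, 0, 0, 0, 0, 60], [22, 0, 0, 0, 0, 0, 60], [30, 0, 0, 0, 0, 0, 60], [30, 0, 0, 0, 0, 0, 60]]
  ]
}}

```text
t: 19.77
eef_pos: [0.6767, 0.0883, 0.069]
eef_rot: [0.069, -0.702, 0.07, 0.705]
contact_force: [0.3, -0.6, -0.5]
grip_width: 0.0653
```

```bash
python3 - <<'E'
from h import *
s,R=st()
to(R,s,[52,102.5,43],Rt(-1))
c,f=cam("scene"); crop(c,290,170,90,80,8,"s20")
c,f=cam("top"); crop(c,220,85,130,110,6,"t20")
E
```

```text
t 19.77 TCP world [0.6767 0.0883 0.069 ] station mm [ 50.6 102.2  69. ] F st [ 0.45 -0.57 -0.48] M [ 0.01  0.06 -0.09] grip 0.0653
shift [26.  -0.4 -1.5] turn [-0.03  0.25 -0.1 ]
```

View pics/s20.png

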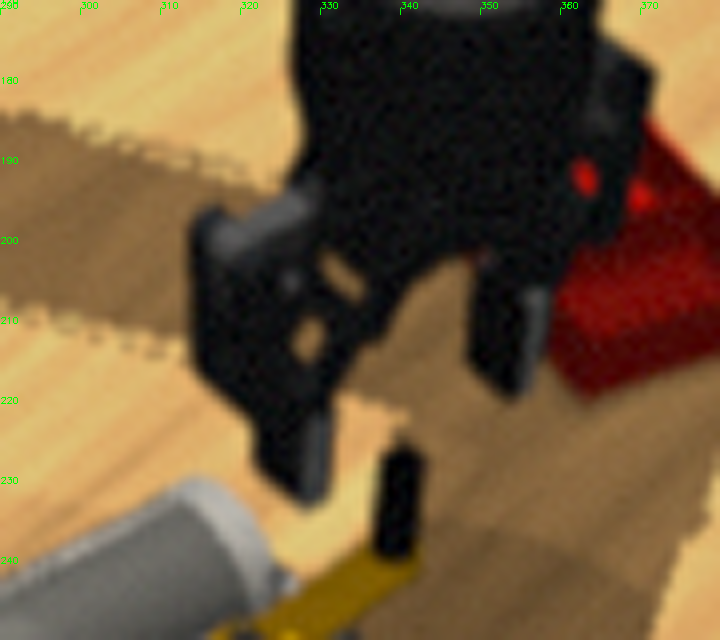

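View pics/t20.png

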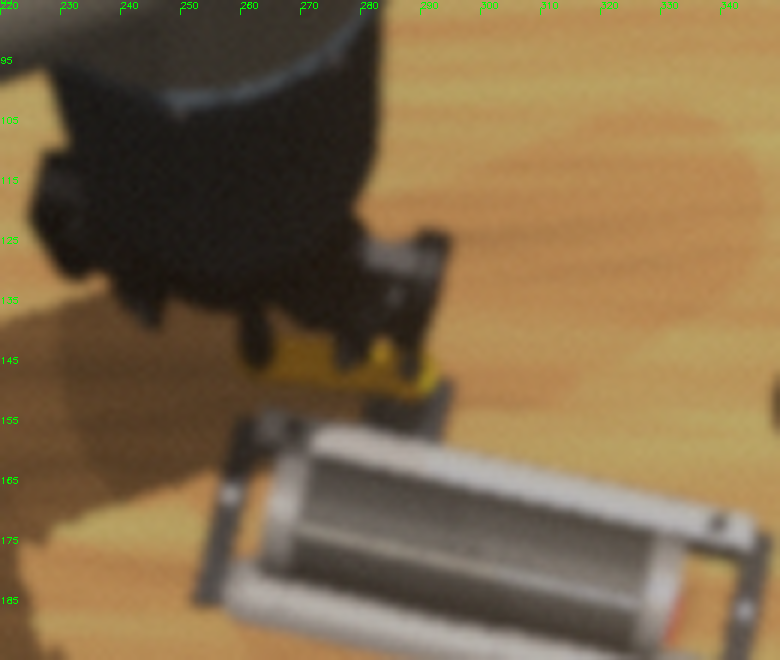

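Emit:
{"method": "servo_tool", "body": {
  "moves": [
    [[6, 0, -0.5, 0, 0, 0, 60], [12, 0, -0.5, 0, 0, 0, 60], [18, 0, -0.5, 0, 0, 0, 60], [24, 0, -0.5, 0, 0, 0, 60], [27, 0, -0.5, 0, 0, 0, 60]]
  ]
}}

```text
t: 20.28
eef_pos: [0.6781, 0.0883, 0.0437]
eef_rot: [0.07, -0.703, 0.07, 0.704]
contact_force: [-0.9, -0.6, 0.7]
grip_width: 0.0656
```

Emit:
{"method": "servo_tool", "body": {
  "moves": [
    [[0, 0, 0, 0, 0, 0, 190], [0, 0, 0, 0, 0, 0, 190], [0, 0, 0, 0, 0, 0, 190], [0, 0, 0, 0, 0, 0, 190]]
  ]
}}

```text
t: 20.62
eef_pos: [0.6791, 0.0885, 0.0456]
eef_rot: [-0.07, 0.704, -0.07, -0.703]
contact_force: [-1.4, -0.2, 0.5]
grip_width: 0.0217
```

```bash
python3 - <<'E'
from h import *
s,R=st()
to(R,s,[52,102.5,43],Rt(-1))
c,f=cam("scene"); crop(c,290,170,90,80,8,"s21")
E
```

```text
t 20.62 TCP world [0.6791 0.0885 0.0456] station mm [ 53.  102.8  45.6] F st [-1.3  -0.44  0.5 ] M [ 0.01 -0.05  0.01] grip 0.0217
shift [2.6 0.3 1. ] turn [-0.01 -0.04  0.02]
```

View pics/s21.png

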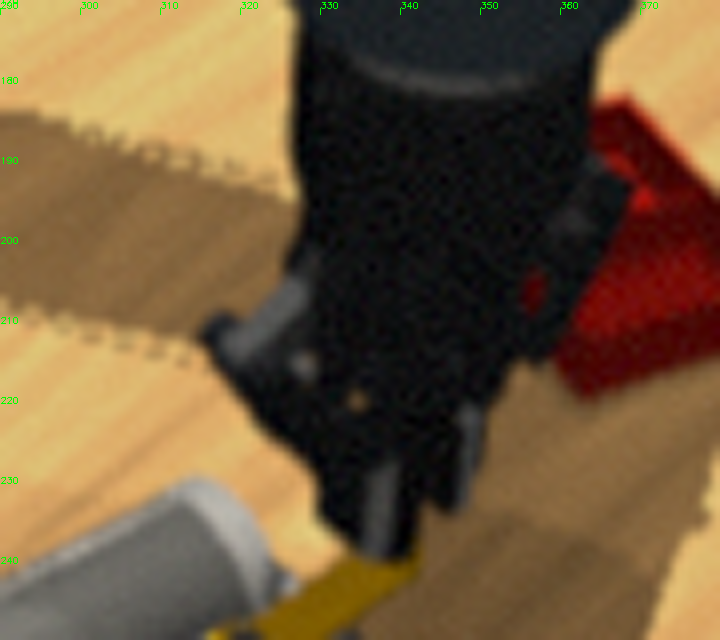

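Emit:
{"method": "servo_tool", "body": {
  "moves": [
    [[0, 0, 0, 0, 0, 0, 255], [0, 0, 0, 0, 0, 0, 255], [0, 0, 0, 0, 0, 0, 255], [0, 0, 0, 0, 0, 0, 255], [0, 0, 0, 0, 0, 0, 255]]
  ]
}}

```text
t: 21.08
eef_pos: [0.679, 0.0883, 0.0457]
eef_rot: [-0.07, 0.704, -0.07, -0.703]
contact_force: [-1.5, -0.5, 4.0]
grip_width: 0.0121
```

```bash
python3 - <<'E'
from h import *
s,R=st(); p=Rs.T@(s["eef_pos"]-O)*1e3; v=p[:2]-[58,45]; print(np.hypot(*v))
a0=np.pi-np.arctan2(v[1],v[0]); print("theta",a0)
def kp(th,r=58): return np.array([58-r*np.cos(th),45+r*np.sin(th)])
for k in range(0,17):
  th=a0*(1-k/16); q=kp(th)-kp(a0); print(k,round(th,2),"tool y",round(-q[1],1),"tool z",round(-q[0],1))
E
```

```text
t 21.08 TCP world [0.679  0.0883 0.0457] station mm [ 52.9 102.7  45.7] F st [-1.42 -0.8   4.01] M [-0.23  0.35 -0.06] grip 0.0121
57.91062434997487
theta 1.4831631890424175
0 1.48 tool y -0.0 tool z -0.0
1 1.39 tool y 0.7 tool z 5.3
2 1.3 tool y 1.9 tool z 10.6
3 1.21 tool y 3.6 tool z 15.7
4 1.11 tool y 5.8 tool z 20.6
5 1.02 tool y 8.4 tool z 25.3
6 0.93 tool y 11.4 tool z 29.7
7 0.83 tool y 14.8 tool z 33.9
8 0.74 tool y 18.6 tool z 37.7
9 0.65 tool y 22.7 tool z 41.1
10 0.56 tool y 27.2 tool z 44.2
11 0.46 tool y 31.8 tool z 46.8
12 0.37 tool y 36.8 tool z 49.0
13 0.28 tool y 41.9 tool z 50.7
14 0.19 tool y 47.1 tool z 51.9
15 0.09 tool y 52.4 tool z 52.7
16 0.0 tool y 57.8 tool z 52.9
```

```bash
cat > arc.py <<'E'
from h import *
import sys
s,R=st(); p=Rs.T@(s["eef_pos"]-O)*1e3; v=p[:2]-[58,45]
a=np.pi-np.arctan2(v[1],v[0]); 
yt=Rs.T@R[:,1]; print("r",np.hypot(*v),"theta",a,"tool y in st",yt.round(3))
for k in range(1,6):
  th=a-np.radians(float(sys.argv[1]))*k
  q=np.array([58-58*np.cos(th),45+58*np.sin(th),p[2]])-p
  print((R.T@Rs@q).round(1), -float(sys.argv[1])*k,"theta",th)
E
python3 arc.py 4.5
```

```text
t 21.08 TCP world [0.679  0.0883 0.0457] station mm [ 52.9 102.7  45.7] F st [-1.42 -0.8   4.01] M [-0.23  0.35 -0.06] grip 0.0121
r 57.91062434997487 theta 1.4831631890424175 tool y in st [-0. -1.  0.]
[-0.   0.5  4.5] -4.5 theta 1.4046233727026727
[-0.   1.4  9. ] -9.0 theta 1.3260835563629279
[-0.   2.7 13.4] -13.5 theta 1.247543740023183
[-0.   4.3 17.6] -18.0 theta 1.1690039236834382
[-0.   6.3 21.7] -22.5 theta 1.0904641073436934
```

Emit:
{"method": "servo_tool", "body": {
  "moves": [
    [[0, 0.5, 4.5, -4.5, 0, 0, 255], [0, 1.4, 9, -9, 0, 0, 255], [0, 2.7, 13.4, -13.5, 0, 0, 255], [0, 4.3, 17.6, -18, 0, 0, 255], [0, 6.3, 21.7, -22.5, 0, 0, 255]]
  ]
}}

```text
t: 21.5
eef_pos: [0.6568, 0.0855, 0.0457]
eef_rot: [0.071, 0.704, 0.07, -0.703]
contact_force: [2.2, -3.7, 1.8]
grip_width: 0.0122
```

```bash
python3 arc.py 4.5
```

```text
t 21.5 TCP world [0.6568 0.0855 0.0457] station mm [31.7 95.6 45.7] F st [ 2.89 -3.24  1.79] M [-1.33 -0.55 -0.09] grip 0.0122
r 57.018102826011834 theta 1.090938453347015 tool y in st [ 0.386 -0.923  0.002]
[-0.  -0.4  4.6] -4.5 theta 1.0123986370072702
[-0.   0.5  9.1] -9.0 theta 0.9338588206675253
[-0.   1.8 13.4] -13.5 theta 0.8553190043277805
[-0.   3.3 17.7] -18.0 theta 0.7767791879880357
[-0.   5.3 21.8] -22.5 theta 0.6982393716482909
```

Emit:
{"method": "servo_tool", "body": {
  "moves": [
    [[0, 0.3, 4.5, -4.5, 0, 0, 255], [0, 1.1, 9, -9, 0, 0, 255], [0, 2.4, 13.4, -13.5, 0, 0, 255], [0, 4, 17.6, -18, 0, 0, 255], [0, 6, 21.7, -22.5, 0, 0, 255]]
  ]
}}

```text
t: 21.92
eef_pos: [0.6373, 0.0745, 0.0457]
eef_rot: [0.207, 0.677, 0.205, -0.676]
contact_force: [5.3, -5.9, -0.1]
grip_width: 0.0118
```

```bash
python3 arc.py 4.5
```

```text
t 21.92 TCP world [0.6373 0.0745 0.0457] station mm [14.7 80.9 45.7] F st [ 6.37 -4.77 -0.08] M [-2.24 -1.48 -0.15] grip 0.0118
r 56.25334450378901 theta 0.6924162299025647 tool y in st [ 0.709 -0.705  0.003]
[-0.  -1.2  4.7] -4.5 theta 0.6138764135628199
[-0.  -0.2  9.1] -9.0 theta 0.535336597223075
[-0.   1.1 13.5] -13.5 theta 0.4567967808833302
[-0.   2.7 17.8] -18.0 theta 0.37825696454358537
[ 0.   4.6 21.9] -22.5 theta 0.29971714820384054
```

Emit:
{"method": "servo_tool", "body": {
  "moves": [
    [[0, 0.8, 4.4, -4.5, 0, 0, 255], [0, 2, 8.9, -9, 0, 0, 255], [0, 3.5, 13.2, -13.5, 0, 0, 255], [0, 5.2, 17.4, -18, 0, 0, 255], [0, 7.2, 21.4, -22.5, 0, 0, 255]]
  ]
}}

```text
t: 22.33
eef_pos: [0.6236, 0.0571, 0.0457]
eef_rot: [0.335, 0.624, 0.333, -0.623]
contact_force: [4.8, -4.8, 0.4]
grip_width: 0.0119
```

```bash
python3 arc.py 4.5
```

```text
t 22.33 TCP world [0.6236 0.0571 0.0457] station mm [ 4.6 61.2 45.7] F st [ 5.64 -3.79  0.35] M [-1.65 -1.37 -0.22] grip 0.0119
r 55.771318028624194 theta 0.29559649987169934 tool y in st [ 0.925 -0.38   0.003]
[-0.  -1.6  4.7] -4.5 theta 0.2170566835319545
[-0.  -0.7  9.2] -9.0 theta 0.13851686719220968
[-0.   0.6 13.5] -13.5 theta 0.05997705085246485
[ 0.   2.3 17.8] -18.0 theta -0.018562765487279975
[ 0.   4.3 21.9] -22.5 theta -0.0971025818270248
```

Emit:
{"method": "servo_tool", "body": {
  "moves": [
    [[0, 0.8, 4.4, -4.5, 0, 0, 255], [0, 1.8, 8.7, -9, 0, 0, 255], [0, 2.8, 12, -13, 0, 0, 255], [0, 2.8, 12, -13, 0, 0, 255]]
  ]
}}

```text
t: 22.67
eef_pos: [0.6189, 0.0451, 0.0457]
eef_rot: [0.403, 0.582, 0.401, -0.581]
contact_force: [3.0, -5.6, 0.9]
grip_width: 0.0117
```

```bash
python3 arc.py 1
```

```text
t 22.67 TCP world [0.6189 0.0451 0.0457] station mm [ 2.4 48.5 45.7] F st [ 4.07 -4.85  0.87] M [-1.87 -0.9  -0.2 ] grip 0.0117
r 55.684565048917456 theta 0.06306977617491727 tool y in st [ 0.987 -0.163  0.002]
[-0.  -2.2  1.2] -1.0 theta 0.04561648365497398
[-0.  -2.1  2.2] -2.0 theta 0.028163191135030678
[-0.  -1.9  3.2] -3.0 theta 0.01070989861508738
[ 0.  -1.8  4.2] -4.0 theta -0.006743393904855913
[ 0.  -1.6  5.2] -5.0 theta -0.024196686424799205
```

Emit:
{"method": "servo_tool", "body": {
  "moves": [
    [[0, 0.2, 1, -1, 0, 0, 255], [0, 0.3, 2, -2, 0, 0, 255], [0, 0.4, 3, -3, 0, 0, 255], [0, 0.4, 3, -3, 0, 0, 255]]
  ]
}}

```text
t: 23.0
eef_pos: [0.6184, 0.0426, 0.0457]
eef_rot: [0.418, 0.572, 0.416, -0.571]
contact_force: [2.8, -5.6, 2.4]
grip_width: 0.0119
```

Emit:
{"method": "servo_tool", "body": {
  "moves": [
    [[0, 0, 1, -1, 0, 0, 255], [0, 0, 1.5, -1.5, 0, 0, 255], [0, 0, 1.5, -1.5, 0, 0, 255]]
  ]
}}

```text
t: 23.25
eef_pos: [0.618, 0.0412, 0.0457]
eef_rot: [0.425, 0.566, 0.423, -0.566]
contact_force: [3.3, -5.7, 1.8]
grip_width: 0.0119
```

```bash
python3 arc.py 1
```

```text
t 23.25 TCP world [0.618  0.0412 0.0457] station mm [ 2.4 44.6 45.7] F st [ 4.35 -4.98  1.81] M [-1.84 -1.09 -0.27] grip 0.0119
r 55.64882588521865 theta 6.27549139198671 tool y in st [ 0.996 -0.087  0.003]
[-0.  -2.2  1.2] -1.0 theta 6.258038099466767
[-0.  -2.1  2.2] -2.0 theta 6.240584806946824
[-0.  -2.   3.2] -3.0 theta 6.22313151442688
[-0.  -1.8  4.2] -4.0 theta 6.205678221906937
[ 0.  -1.6  5.2] -5.0 theta 6.188224929386994
```

Emit:
{"method": "servo_tool", "body": {
  "moves": [
    [[0, 0, 1, 0, 0, 0, 255], [0, 0, 1.5, 0, 0, 0, 255], [0, 0, 1.5, 0, 0, 0, 255]]
  ]
}}

```text
t: 23.5
eef_pos: [0.618, 0.0411, 0.0457]
eef_rot: [0.425, 0.567, 0.423, -0.565]
contact_force: [4.9, -3.0, 0.2]
grip_width: 0.0117
```

Emit:
{"method": "servo_tool", "body": {
  "moves": [
    [[0, 0, 1, 0, 0, 0, 255], [0, 0, 1.5, 0, 0, 0, 255], [0, 0, 1.5, 0, 0, 0, 255]]
  ]
}}

```text
t: 23.75
eef_pos: [0.6181, 0.041, 0.0457]
eef_rot: [0.424, 0.568, 0.424, -0.564]
contact_force: [5.8, 0.6, -0.9]
grip_width: 0.0118
```

```bash
python3 arc.py 1; python3 - <<'E'
from h import *
c,f=cam("scene"); crop(c,270,170,100,90,8,"s22")
E
```

```text
t 23.75 TCP world [0.6181 0.041  0.0457] station mm [ 2.4 44.4 45.7] F st [ 5.56  1.75 -0.9 ] M [ 0.5  -1.92 -0.22] grip 0.0118
r 55.57705055772514 theta 6.271831922453137 tool y in st [ 0.996 -0.087  0.004]
[-0.  -2.3  1.2] -1.0 theta 6.254378629933194
[-0.  -2.2  2.2] -2.0 theta 6.2369253374132505
[-0.  -2.   3.3] -3.0 theta 6.2194720448933065
[-0.  -1.9  4.3] -4.0 theta 6.202018752373363
[-0.  -1.7  5.2] -5.0 theta 6.18456545985342
```

View pics/s22.png

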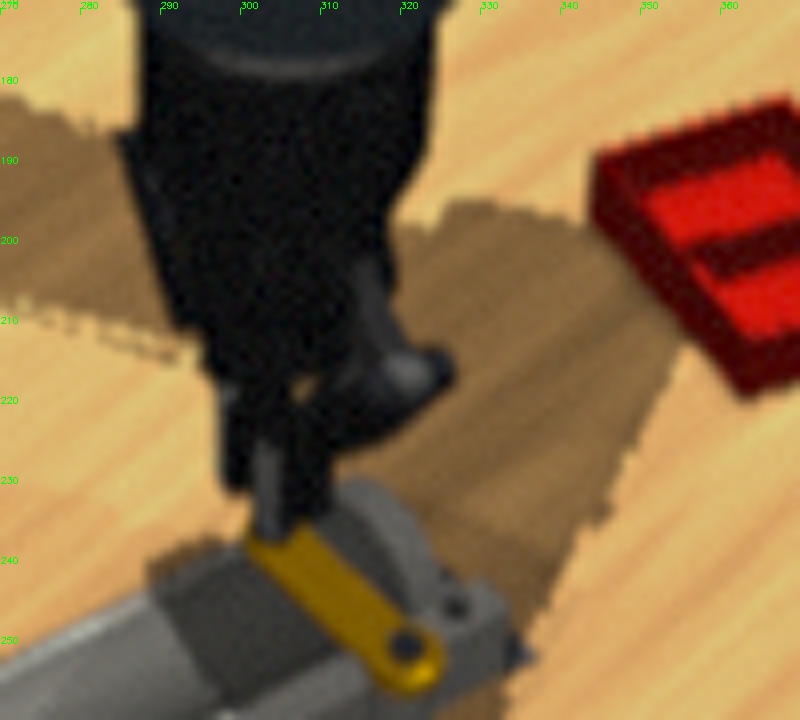

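Emit:
{"method": "servo_tool", "body": {
  "moves": [
    [[0, 0, 1, 0, 0, 0, 255], [0, 0, 1.5, 0, 0, 0, 255], [0, 0, 1.5, 0, 0, 0, 255]]
  ]
}}

```text
t: 24.05
eef_pos: [0.6181, 0.041, 0.0457]
eef_rot: [0.424, 0.568, 0.424, -0.563]
contact_force: [6.0, 5.7, -0.5]
grip_width: 0.0123
```

Emit:
{"method": "servo_tool", "body": {
  "moves": [
    [[0, 0, 0, 0, 0, 0, 110], [0, 0, 0, 0, 0, 0, 110], [0, 0, 0, 0, 0, 0, 110], [0, 0, 0, 0, 0, 0, 110], [0, 0, 0, 0, 0, 0, 110]]
  ]
}}

```text
t: 24.47
eef_pos: [0.6151, 0.0382, 0.045]
eef_rot: [-0.424, -0.566, -0.424, 0.566]
contact_force: [0.2, -0.5, 1.1]
grip_width: 0.0487
```

```bash
python3 - <<'E'
from h import *
s,R=st()
c,f=cam("scene"); crop(c,270,170,100,90,8,"s23")
E
```

```text
t 24.47 TCP world [0.6151 0.0382 0.045 ] station mm [ 0.1 41.  45. ] F st [ 0.31 -0.46  1.14] M [-0.04 -0.03  0.  ] grip 0.0487
```

View pics/s23.png

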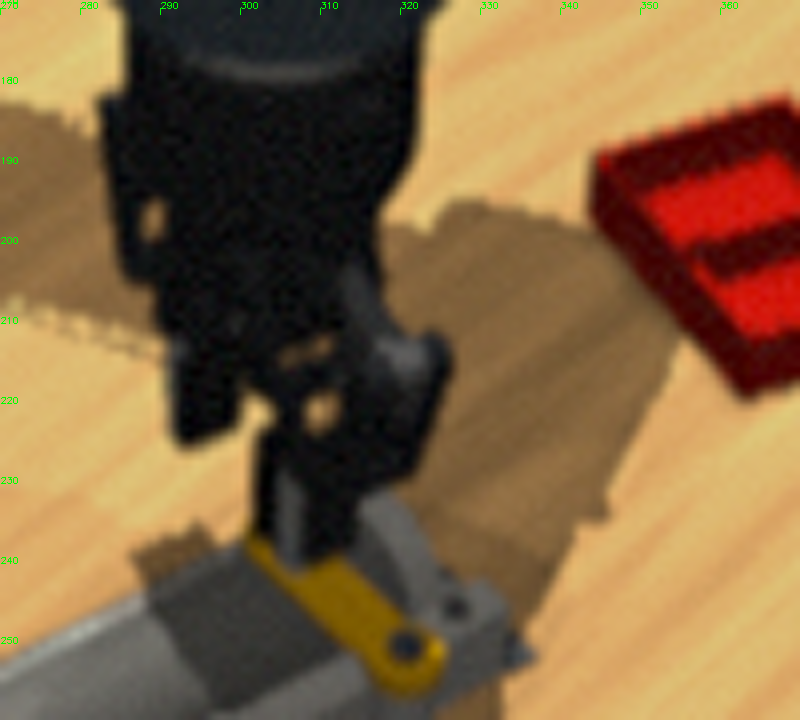

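Emit:
{"method": "servo_tool", "body": {
  "moves": [
    [[-10, 0, 0, 0, 0, 0, 110], [-25, 0, 0, 0, 0, 0, 110], [-50, 0, 0, 0, 0, 0, 110], [-80, 0, 0, 0, 0, 0, 110], [-110, 0, 0, 0, 0, 0, 110]]
  ]
}}

```text
t: 24.93
eef_pos: [0.6151, 0.038, 0.157]
eef_rot: [-0.424, -0.566, -0.424, 0.566]
contact_force: [-0.1, -0.1, 0.3]
grip_width: 0.0486
```

Emit:
{"method": "servo_tool", "body": {
  "moves": [
    [[-10, -40, 0, 0, 0, 0, 110], [-10, -80, 0, 0, 0, 0, 110], [-10, -120, 0, 0, 0, 0, 110], [-10, -160, 0, 0, 0, 0, 110], [-10, -200, 0, 0, 0, 0, 110]]
  ]
}}

```text
t: 25.35
eef_pos: [0.422, 0.0945, 0.1658]
eef_rot: [0.424, 0.566, 0.424, -0.566]
contact_force: [-0.4, 1.9, 0.4]
grip_width: 0.0484
```

```bash
python3 - <<'E'
from h import *
s,R=st()
c,f=cam("scene"); crop(c,225,190,130,110,6,"s24")
c,f=cam("top"); crop(c,245,125,110,115,5,"t24"); cv2.imwrite("pics/t24full.png",c["frame"][:,:,::-1])
E
```

```text
t 25.35 TCP world [0.422  0.0945 0.1658] station mm [-200.4   58.3  165.8] F st [-0.74  1.77  0.38] M [0.2  0.07 0.03] grip 0.0484
```

View pics/s24.png

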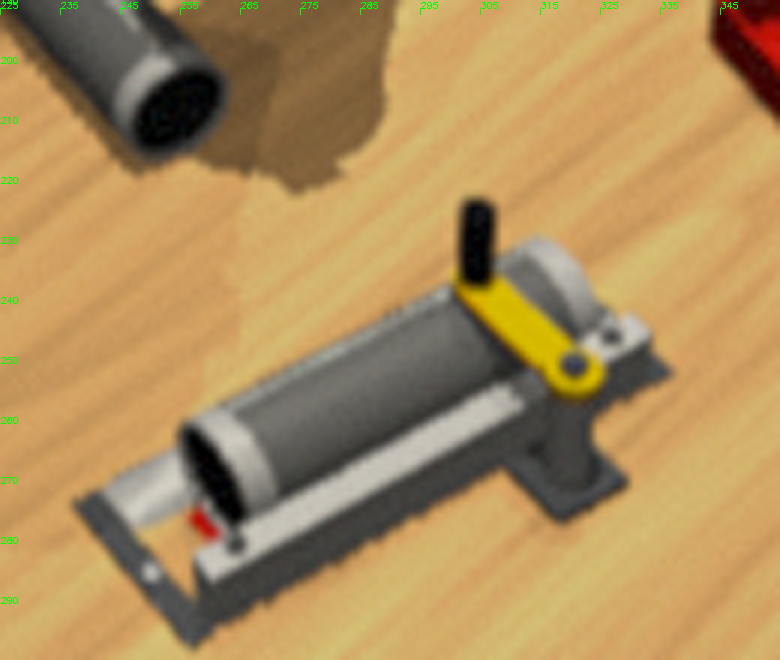

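View pics/t24.png

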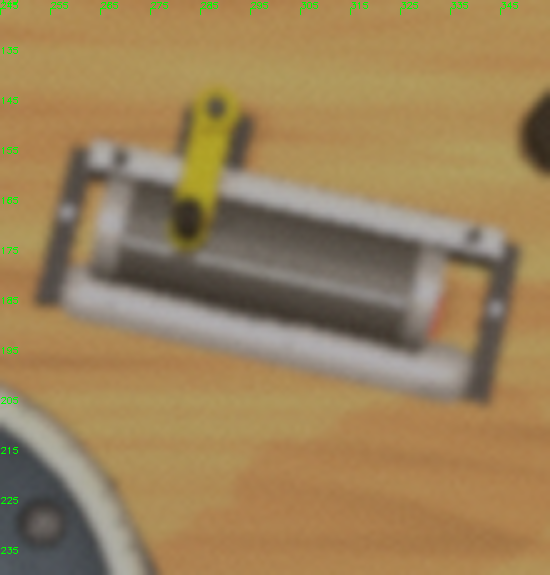

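View pics/t24full.png

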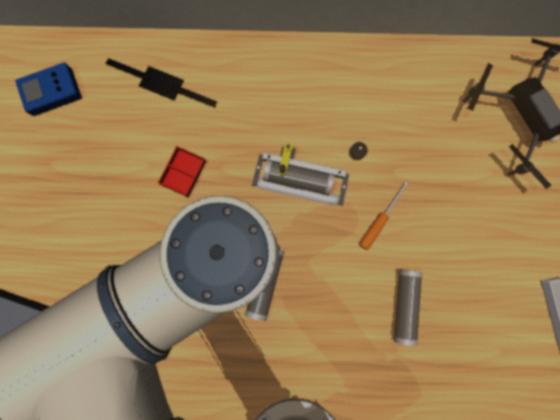

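Emit:
{"method": "servo_tool", "body": {
  "moves": [
    [[0, 0, 0, 0, 0, 0, 110], [0, 0, 0, 0, 0, 0, 110], [0, 0, 0, 0, 0, 0, 110]]
  ]
}}

```text
t: 25.7
eef_pos: [0.4246, 0.0945, 0.1655]
eef_rot: [0.424, 0.566, 0.424, -0.566]
contact_force: [-0.2, -0.0, -0.2]
grip_width: 0.0487
```

```bash
python3 - <<'E'
from h import *
st(); print(env.hand_in())
E
```

```text
t 25.7 TCP world [0.4246 0.0945 0.1655] station mm [-197.8   58.9  165.5] F st [-0.22 -0.05 -0.2 ] M [ 0.02 -0.05  0.01] grip 0.0487
the job is handed in; nothing more can be done
None
```

The pod is home on the red mark, the yellow keeper is swung over it to its stop, and the job was handed in at 25.7 s.

- **Rolling the pod:** I rolled it with the open fingertips on its top in four strokes, the last one taking it over the lip. Fingertip force was mostly 5–10 N, and 13.8 N was the highest I read at the end of a move. Once it was past the crest I let go and it dropped into place on its own.
- **Lip height:** I felt it at about 5.5–6 mm.
- **Keeper:** I gripped the knob and swung the arm round. At the end the knob stopped moving while the push on it rose to about 6 N, so it was against its stop. Then I let go and backed away.

**Last checks:** Both cameras show the pod between the lip and the back bar, over the tape. The keeper arm lies across it, parallel to the station's rolling direction. The wrist force reads about zero with the robot clear of everything. The screwdriver, tray and motor look unmoved. So do the spare pods in view; the arm hid part of one, and another was out of sight.

**Disagreements:** The fingertips touched about 25 mm farther back from the stated tool point than described. I measured that in the pictures and by touch, and allowed for it. My estimate of the station's position also seems to be off by about 2 mm.

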